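Turn round an extractor's cartridge rack

TASK

Get the cartridge rack ready for the next extraction run: pull the yellow keeper slide out to its load end stop, take every used cartridge (orange tab) out of its lane and put it in the green waste tub, and slide every fresh cartridge (blue tab) nose first into a lane of its own, whichever lanes you like, until it is fully home against the rear stop. Then push the keeper slide back to its locked end stop so that its teeth hold the cartridges in; there are two or three of each kind, and nothing else on the bench is to be shoved about or knocked over.

Things in the scene. Friction and masses are not known exactly. Their poses are not given: they have to be found in the camera images.
- fresh_1: Fresh cartridge: blue tab, unbroken silver foil, on the bench to the robot's left (or absent). All cartridges: white strip 110 long (own x) x 30 wide x 28 mm tall, 90 g, half-round nose (radius 15) at +x. Origin: centre of the underside; nose tip x +55, tail face x -55 mm.
- fresh_2: Fresh cartridge: blue tab, unbroken silver foil, on the bench to the robot's left (or absent). Grip tab of every cartridge: upright on the tail end, 10 mm thick along own x (centre x -50), 26 mm wide along y, from the body top (28 mm above the underside) up to 64 mm. Pinch it along x from above. It is too wide to pass under the rack's lips.
- fresh_3: Fresh cartridge: blue tab, unbroken silver foil, on the bench to the robot's left (or absent). Shape and frame as fresh_1 and fresh_2.
- used_1: Used cartridge: orange tab, foil pierced by a row of dark holes; sits home in a lane of the rack behind the keeper's tooth (or absent). Shape and frame as fresh_1 and fresh_2.
- used_2: Used cartridge: orange tab, foil pierced by a row of dark holes; sits home in a lane of the rack behind the keeper's tooth (or absent). Shape and frame as fresh_1 and fresh_2.
- used_3: Used cartridge: orange tab, foil pierced by a row of dark holes; sits home in a lane of the rack behind the keeper's tooth (or absent). Shape and frame as fresh_1 and fresh_2.
- used_4: Used cartridge: orange tab, foil pierced by a row of dark holes; sits home in a lane of the rack behind the keeper's tooth (or absent). Shape and frame as fresh_1 and fresh_2.
- rack: Cartridge rack of a nucleic-acid extractor, fixed on the bench: dark deck 225 (x -100 to 125) x 237 mm (y), its top 12 mm above the bench. Origin: bench level, on the keeper line, mid-width; x points along the lanes away from the robot, z up. Four parallel lanes, centres y = +78, +26, -26, -78 mm. The open deck x -100 to -31 mm is the apron.
- lane1 (a point): Leftmost lane seen from the robot: its centre on the keeper line (rack x 0, on the deck). Axes as rack. Each lane is 33 mm wide between grey ribs 19 mm wide, x 3 to 114 mm, tops 42.5 mm above the bench.
- lane2 (a point): Second lane from the left, same point. At each lane's sides, x 48 to 114 mm, metal lips overhang 5 mm a side, underside 42.5, top 46.5 mm above the bench: a cartridge (top at 40) slides in below them along x and cannot be dropped in or lifted out there.
- lane3 (a point): Third lane from the left, same point. Ahead of each rib a round grey post (radius 9.5, centre rack x -21.5, top 40 mm above the bench) leads the nose in. A cartridge's nose is clear of the posts when its origin is at rack x < -86 mm, clear of the lips at x < -7 mm. On the apron the tail may overhang the deck's front edge.
- lane4 (a point): Rightmost lane, same point.
- rack_stop (a point): Middle of the rear stop face at rack x = 114 mm, deck level; white rail 42 mm tall above the deck. A cartridge fully home touches it with its nose; its origin is then at rack x = 59 mm, 12 mm above the bench.
- keeper (a joint): Yellow keeper slide across the lane mouths (m). 0 = locked stop: a tooth (16 mm wide, rack x -8 to 0, top 34 mm above bench) stands mid-lane, 4 mm behind the tail of a home cartridge, and is blocked by one not home. 0.026 = load stop: teeth in front of the ribs, lanes free. Grows as the grip moves out to rack -y (robot's right); stays where left, 2.5 N friction.
- keeper_grip (a point): Top centre of the keeper's yellow upright grip beside the rack's right edge, 56 mm above the bench; moves with the slide. The grip is 12 mm thick along rack y, 30 mm along x, 5 to 56 mm above the bench. Locked, 30 mm is free between grip and rack; only a flat bar (top 10 mm above bench) crosses that gap. Axes as rack.
- waste_tub: Green open waste tub, fixed, 210 (x) x 150 (y) mm outside, 65 mm tall, walls and floor 4 to 5 mm. Origin: centre of its underside.
- tube_rack: Not part of the job, leave alone: blue wire-type tube rack with red-capped tubes, 90 x 60 mm, 60 mm tall; stands among the fresh cartridges. Origin: underside.
- tip_box: Not part of the job, leave alone: pipette tip box, blue base and clear lid, 120 x 85 mm, 70 mm tall. Origin: underside.
- bottle: Not part of the job, leave alone: amber reagent bottle, 64 mm across, 160 mm tall. Origin: underside.
- white_rack: Not part of the job, leave alone: low white microtube rack, 110 x 60 mm, 42 mm tall with its tubes. Origin: underside.
- cryo_box: Not part of the job, leave alone: yellow cryo box, 85 x 85 mm, 45 mm tall, near the robot base. Origin: underside.
Things that resemble listed ones, but are neither listed nor needed, are in the scene too. What is shaped like the used_3 but red is not meant.

How it is judged (in metres and radians):
On the way, in this order (a step that is already met when the one before it is completed fails the run):
1. the keeper slide is pulled out to its load end stop (value of joint keeper above 0.0235 m), for 0.2 s.
2. every used cartridge is in the waste tub and every fresh one is fully home in a lane (x of each of fresh_1, fresh_2, fresh_3 in the frame of rack above 0.054 m and z of fresh_1 in the frame of rack between 0.008 and 0.016 m and angle between the x axis of each of fresh_1, fresh_2, fresh_3 and the x axis of rack, either way round below 0.08 rad and angle between each of fresh_1, fresh_2, fresh_3's own z axis and vertical below 0.08 rad and z of fresh_2 in the frame of rack between 0.008 and 0.016 m and z of fresh_3 in the frame of rack between 0.008 and 0.016 m and x of used_1 in the frame of waste_tub between -0.11 and 0.11 m and y of used_1 in the frame of waste_tub between -0.08 and 0.08 m and z of each of used_1, used_2, used_3, used_4 in the frame of waste_tub below 0.09 m and x of used_2 in the frame of waste_tub between -0.11 and 0.11 m and y of used_2 in the frame of waste_tub between -0.08 and 0.08 m and x of used_3 in the frame of waste_tub between -0.11 and 0.11 m and y of used_3 in the frame of waste_tub between -0.08 and 0.08 m and x of used_4 in the frame of waste_tub between -0.11 and 0.11 m and y of used_4 in the frame of waste_tub between -0.08 and 0.08 m), for 0.2 s.
3. the keeper slide is pushed to its locked end stop (value of joint keeper below 0.0025 m), for 0.2 s.
At the end, for the whole second after the job is handed in: Every fresh cartridge lies flat on the deck in a lane, nose first, within 5 mm of the rear stop; every used cartridge lies inside the waste tub; the keeper slide is within 2.5 mm of its locked end stop; all released and at rest (all of step 2 and value of joint keeper below 0.0025 m and linear speed of each of fresh_1, fresh_2, fresh_3, used_1, used_2, used_3, used_4 below 0.02 m/s); the robot touches nothing.
It fails at once if a thing that is not part of the job (tube rack, tip box, bottle, white rack, cryo box) is shoved more than 6 cm (distance of any of tube_rack, tip_box, bottle, white_rack, cryo_box from where it was at the start of the episode above 0.06 m).
It fails at once if the tube rack, tip box, bottle, white rack or cryo box is knocked over (angle between any of tube_rack, tip_box, bottle, white_rack, cryo_box's own z axis and vertical above 0.7 rad).
Of used_1, used_2, used_3, used_4 only 2 to 3 are there at a start; the rules pass over those that are not, and their reading is None.
Of fresh_1, fresh_2, fresh_3 only 2 to 3 are there at a start; the rules pass over those that are not, and their reading is None.
At some moment in a run one of fresh_1, fresh_2, fresh_3 may be knocked a few centimetres aside while the robot is not near it.
It also fails if it takes over 210 s, if anything falls off the work surface, if the arm or the gripper's body presses on something with over 40 N, if the wrist force passes 120 N, or if a joint passes its speed limit or range.

ROBOT

A 7-joint arm with a two-finger parallel gripper is mounted at the origin on the work surface. World frame = base frame: x ahead of the robot, y to its left, z up, the work surface at z = 0. Lengths are in m, angles in degrees, forces in N, time in s.
With the tool pointing down it reaches from about 0.425 to 0.825 m from the base axis. Payload 3.6 kg.
Tool frame: the origin (TCP) lies at the very end of the fingers, on their centre line; the grasp point (between the pads) lies 19 mm behind it (robot.hold_point_z is the distance from the TCP to the grasp point, in m); z points along the fingers, y is the direction in which the jaws open and shut (so a half turn about z gives the same grasp; the last joint's range is limited). The gripper opens to 93 mm and grips with 3 to 60 N. Pads are 15 mm wide; open, the fingers measure 128 mm over their backs; the gripper's body (75 mm by 188 mm) begins 65 mm behind the grasp point.
Start: joints at [-74.8, 35.231, -0.722, 81.555, 0.464, 63.22, -2.315], TCP at [0.187, 0.623, 0.219] pointing down, gripper open.
Joint ranges: [-178.69, 178.69], [-17.37, 117.87], [-77.05, 75.6], [15.02, 138.74], [-78.02, 258.01], [0.78, 113.62], [-162.83, 162.83]. Speed limits (degrees/s): [159.86, 159.86, 180, 180, 180, 180, 180].

INTERFACE

Orientations are given as a 3x3 rotation matrix whose columns are the frame's x, y, z axes.
In Python, from cell import telemetry, get_image, calibration, robot, boxes_of gives the robot as it stands.
- The arm moves only by the shell command python3 -m crank 'ROWS' [FORCE]. ROWS is JSON, one flat list of numbers, 7 for each row, row after row: the shift along the world's x, y, z in cm, then the turn, a rotation vector about the world's x, y, z in rad, then the closure, from 0 (fully open) to 1 (shut). In form: [dx, dy, dz, wx, wy, wz, claw, dx, dy, dz, wx, wy, wz, claw, ...]. A call has 1 to 12 rows; each row shifts and turns the pose as measured when the row begins; what a row does not reach is not made up. A row lasts 1/10 s, in which the tool goes at most 50 mm and 8.59 degrees, less where a joint would pass 70% of its speed; a pose out of reach is approached as far as the arm can. A call is refused whole if a number of a shift passes 5 or a number of a turn 0.15, either way. A call with a gripper value outside its range is refused whole. The fingers move at their own pace and stop on an object; FORCE is the grip in N (left out, the last holds). Time passes only in rows, so rows that do not move let the fingers close. It gives the time, the measured TCP pose, the force and the opening at its end, in the units of the state.
- telemetry.state(): the state, without advancing time (a new reading comes with each control period).
- get_image(name): name is "side" or "top" or "wrist"; returns the picture (480x640x3 uint8, blue, green, red); there is no depth.
- calibration(name): a dict with "intrinsics" (3x3 intrinsics, pixels), "pose" (4x4, takes a point from camera to world coordinates); the wrist camera has in their place "T_tool_cam" (4x4, takes a point from camera to tool coordinates, whose origin is the TCP and whose axes are the flange's). Camera axes: x right, y down, z forward; pixel columns grow to the right and rows downward; lengths in m; the calibration is good to about 2 mm. A picture is of the moment at which its call begins: read the wrist's pose just before it. calibration takes no time and is no camera call.
- robot.hand_in(): hands the job in, once; it reports no verdict.
Trained networks look in the newest picture that a camera, given by its name, has taken for a name from the list of things; names that differ only in an ending like _2 or _b are one class to them, and where a whole thing is asked for, a point or a joint stands for the part that bears it (a point fixed in the world has none). Each returns a list of dicts, best first, with "score" (0 to 1); they miss things now and then, are a little off and sometimes report something else, mostly with a low value. They report only what shows in the picture. A call takes as long as a camera call. They do not tell look-alikes from the thing itself.
- boxes_of(camera, name): "extent" ([centre column, centre row, width, height] in pixels, round what is visible of it).
The state is a dict: "time": time; "q": joint angles; "qd": joint speeds; "joint_efforts": joint torques, N m; "position": TCP position; "tool_rot": TCP orientation; "force": force on the tool from outside, world axes, zero at the start; "moment": the same for the moment, N m; "width": opening from 0.0 (shut) to 1.0 (fully open).
Only numpy, scipy, OpenCV 4.12 (cv2) and the standard library are available. Lean on these libraries where they do the work, as an engineer would, in place of code of your own. Each camera call takes 0.05 s, during which the arm holds its last target.

## Working session

There is one attempt and no reset: what is moved stays moved. The work goes in short steps, Python scripts to look and compute and a shell command to move; the robot and the scene stay as the last step left them, time stands still between calls to the robot, and variables do not carry over. Pictures are saved under pics/ and viewed, and the job is handed in when it is done.

```bash
ls; mkdir -p pics; python3 - <<'E'
from cell import telemetry,get_image,calibration,robot
import cv2
s=telemetry.state();print(s)
for c in ["top","side","wrist"]:
    im=get_image(c);cv2.imwrite(f"pics/{c}0.png",im);print(c,calibration(c))
E
```

```text
pics
{'time': 0.0, 'q': array([-74.79818418,  35.28906458,  -0.72152632,  81.63990673,
         0.46585096,  63.22032465,  -2.31270932]), 'qd': array([-0.03818283,  0.05514366, -0.04290729, -0.11372166,  0.03095101,
       -0.07278018,  0.00232618]), 'joint_efforts': array([-7.53513723e-05, -4.58933902e+01,  2.09225519e-01, -1.65743226e+01,
       -6.09681546e-02,  2.04419898e-02,  2.51382853e-04]), 'position': array([0.18678811, 0.6217584 , 0.21749155]), 'tool_rot': array([[-9.57749221e-01,  2.87603884e-01, -6.60334623e-04],
       [ 2.87604632e-01,  9.57746044e-01, -2.46819608e-03],
       [-7.74299076e-05, -2.55382817e-03, -9.99996736e-01]]), 'force': array([ 0.6173274 , -0.76238487, -0.28038801]), 'moment': array([-0.04993652,  0.00458312, -0.00817041]), 'width': 0.999975437740952}
top {'intrinsics': array([[455.83825187,   0.        , 317.63492883],
       [  0.        , 455.83825187, 243.901174  ],
       [  0.        ,   0.        ,   1.        ]]), 'pose': array([[-0.01170471, -0.98988028,  0.14142145,  0.36840868],
       [-0.99988706,  0.01025326, -0.01098764,  0.03144947],
[... 481 characters left out ...]
    [-5.68032340e-05, -6.52065497e-01, -7.58162637e-01,
         1.02956251e+00],
       [ 0.00000000e+00,  0.00000000e+00,  0.00000000e+00,
         1.00000000e+00]])}
wrist {'intrinsics': array([[384.43601893,   0.        , 318.2761993 ],
       [  0.        , 384.43601893, 235.86037237],
       [  0.        ,   0.        ,   1.        ]]), 'T_tool_cam': array([[ 3.80871568e-04, -9.56651546e-01, -2.91234740e-01,
         8.17226933e-02],
       [ 9.99999782e-01,  2.07357116e-04,  6.26652505e-04,
         1.19530980e-03],
       [-5.39098492e-04, -2.91234915e-01,  9.56651417e-01,
        -1.65964877e-01],
       [ 0.00000000e+00,  0.00000000e+00,  0.00000000e+00,
         1.00000000e+00]])}
```

View pics/top0.png

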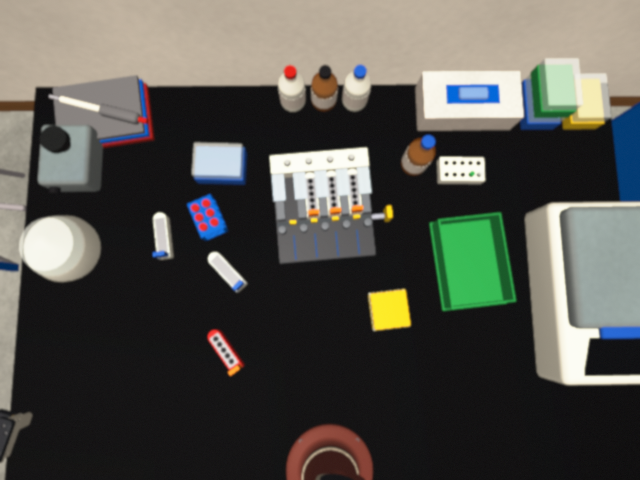

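View pics/side0.png

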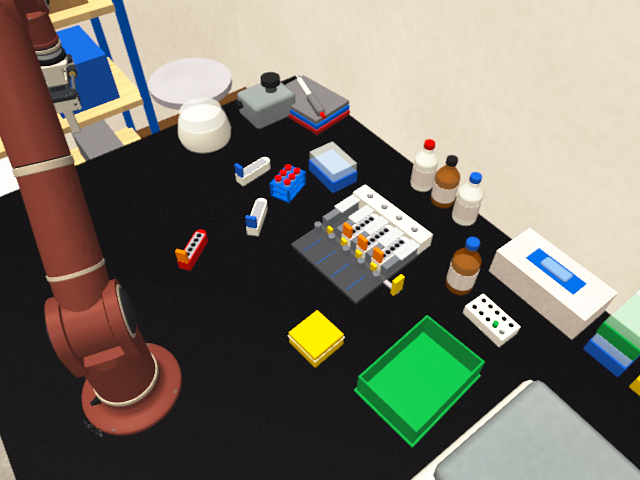

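View pics/wrist0.png

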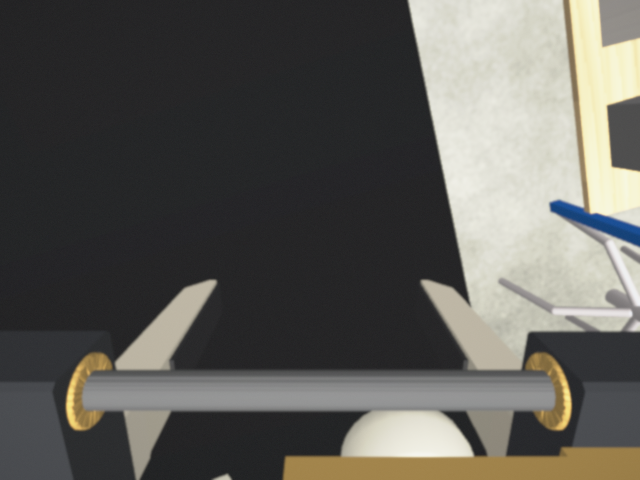

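Top view: two fresh (163,235) and (227,271); three used with orange tabs in lanes 2–4 (about 313/336/357, 211); the red look-alike at (225,352); lane 1 is empty. The keeper grip is at (388,213) and the tub at (473,260). Next I'll zoom in.

```bash
python3 - <<'E'
import cv2
im=cv2.imread("pics/top0.png")
def z(n,x0,y0,w,h,k):
    cv2.imwrite(n,cv2.resize(im[y0:y0+h,x0:x0+w],None,fx=k,fy=k,interpolation=cv2.INTER_CUBIC))
z("pics/t_rack.png",260,140,150,130,5)
z("pics/t_fresh.png",140,190,120,100,6)
im=cv2.imread("pics/side0.png")
z("pics/s_rack.png",285,175,155,135,5)
z("pics/s_fresh.png",160,140,160,135,5)
E
```

```text
(no output)
```

View pics/t_rack.png

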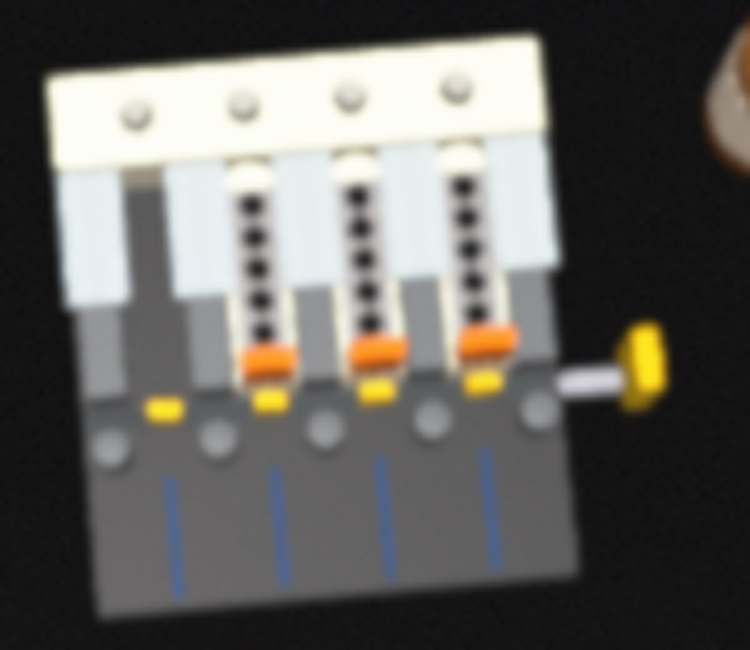

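View pics/t_fresh.png

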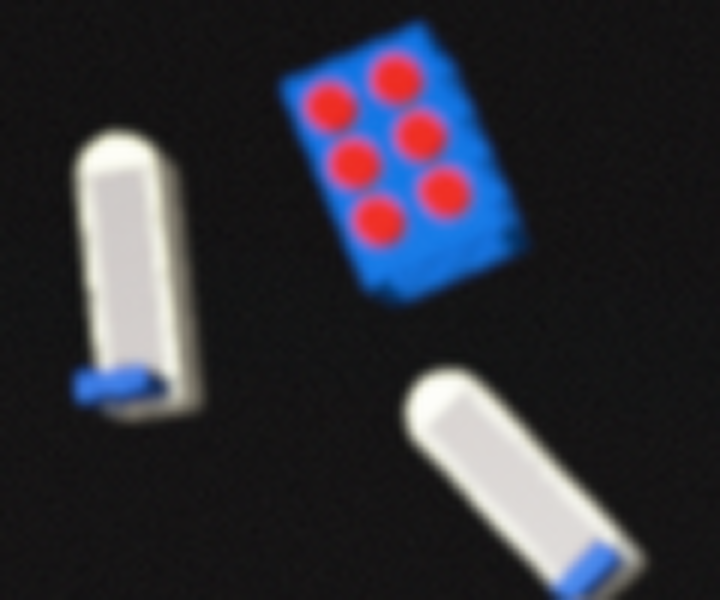

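View pics/s_rack.png

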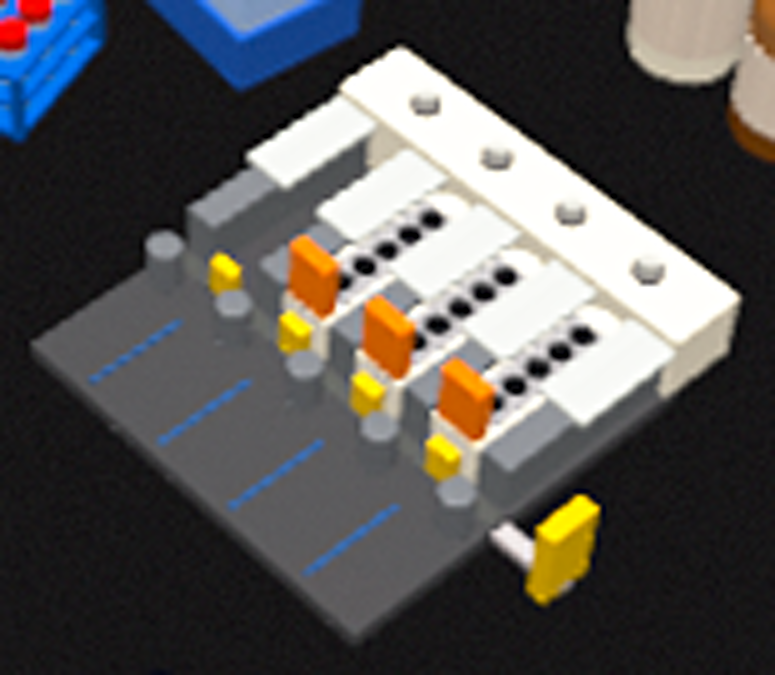

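View pics/s_fresh.png

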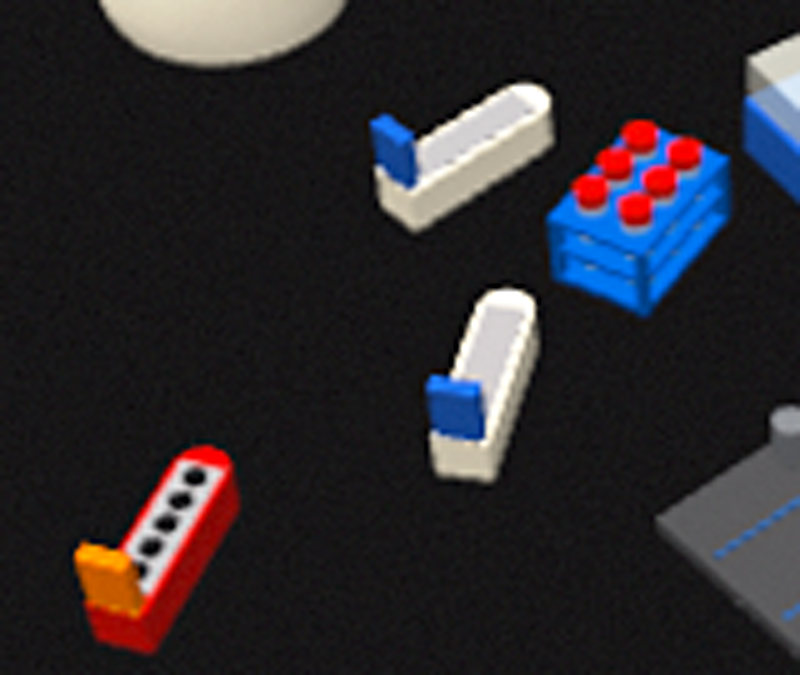

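```bash
cat > h.py <<'E'
import numpy as np, cv2
from scipy.optimize import least_squares
from cell import telemetry,get_image,calibration,robot,boxes_of
C={c:calibration(c) for c in("top","side")}
def proj(c,P,cal=None,pose=None):
    K=C[c]["intrinsics"] if cal is None else cal
    T=C[c]["pose"] if pose is None else pose
    P=np.atleast_2d(P); q=(P-T[:3,3])@T[:3,:3]
    return q[:,:2]/q[:,2:]*[K[0,0],K[1,1]]+[K[0,2],K[1,2]]
def back(c,uv,z,K=None,T=None):
    K=C[c]["intrinsics"] if K is None else K
    T=C[c]["pose"] if T is None else T
    d=T[:3,:3]@np.linalg.inv(K)@np.array([uv[0],uv[1],1.])
    return T[:3,3]+d*(z-T[2,3])/d[2]
def place(p,L):
    c,s=np.cos(p[2]),np.sin(p[2]); L=np.atleast_2d(L)
    return np.c_[p[0]+c*L[:,0]-s*L[:,1],p[1]+s*L[:,0]+c*L[:,1],L[:,2]]
def fit(obs,p0):
    """obs: {cam:[(local3, uv)]}"""
    def r(p): return np.concatenate([(proj(c,place(p,[o[0] for o in l]))-np.array([o[1] for o in l])).ravel() for c,l in obs.items()])
    s=least_squares(r,p0,loss="soft_l1"); return s.x,r(s.x).reshape(-1,2)
def wcam():
    s=telemetry.state(); T=np.eye(4);T[:3,:3]=s["tool_rot"];T[:3,3]=s["position"]
    w=calibration("wrist"); return w["intrinsics"],T@w["T_tool_cam"]
E
python3 - <<'E'
from h import *
np.set_printoptions(precision=4,suppress=True)
f=lambda c,k,o:((np.array(c)+.5)/k-.5+o)
t=lambda *c:f(c,5,(260,140)); s=lambda *c:f(c,5,(285,175))
m=.001
ys=[104,52,0,-52,-104]
ot=[((-.1,.1185,.012),t(100,618)),((-.1,-.1185,.012),t(578,577)),((.114,.1185,.054),t(54,168)),((.114,-.1185,.054),t(548,132))]
ot+=[((-.0215,y*m,.04),t(*c)) for y,c in zip(ys,[(110,446),(217,437),(325,428),(432,418),(540,410)])]
os=[((-.1,.1185,.012),s(32,345)),((-.1,-.1185,.012),s(355,634))]
os+=[((-.0215,y*m,.04),s(*c)) for y,c in zip(ys,[(164,240),(233,302),(303,360),(379,426),(457,489)])]
p,r=fit({"top":ot,"side":os},[.55,0,0]);print(p,np.degrees(p[2]));print(r)
p2,_=fit({"top":ot},[.55,0,0]);p3,_=fit({"side":os},[.55,0,0]);print(p2,p3)
# tub: rim corners top
rim=.065
tt=[(431,221),(501,213),(515,300),(443,309)]
for u in tt: print(back("top",u,rim))
g=back("top",t(648,345),.056);print("grip",g)
# fresh
t2=lambda *c:f(c,6,(140,190)); s2=lambda *c:f(c,5,(160,140))
for n,A,B in (("A",[((.055,0,.028),t2(113,130)),((-.05,0,.064),t2(112,384))],[((-.05,0,.064),s2(392,127)),((.055,0,.028),s2(537,85)),((-.055,-.015,0),s2(416,233)),((-.055,.015,0),s2(380,205))]),
  ("B",[((.04,0,.028),t2(448,412)),((-.05,0,.064),t2(590,570))],[((-.05,0,.064),s2(456,383)),((.055,0,.028),s2(507,290)),((-.055,-.015,0),s2(492,482)),((-.055,.015,0),s2(434,476))])):
    p,r=fit({"top":A,"side":B},[.5,.3,0]);print(n,p,np.degrees(p[2]));print(r)
E
```

```text
[0.5892 0.0045 0.0739] 4.233077936735909
[[-1.159  -0.2008]
 [-0.2319 -0.1425]
 [ 0.216   0.0986]
 [-1.0111 -0.5168]
 [-0.4172  0.1177]
 [-0.2479  0.1328]
 [-0.3224  0.1515]
 [-0.2404  0.3737]
 [-0.4019  0.1996]
 [-0.1892 -0.3974]
 [ 0.1208  0.7447]
 [ 0.5353  1.194 ]
 [ 0.4611  0.4023]
 [ 0.7307  0.8706]
 [ 0.3771  0.2267]
 [ 0.236   0.7008]]
[0.5892 0.0035 0.0738] [0.5895 0.0065 0.079 ]
[ 0.571  -0.2486  0.065 ]
[ 0.5887 -0.4158  0.065 ]
[ 0.3837 -0.4342  0.065 ]
[ 0.3651 -0.2666  0.065 ]
grip [ 0.6039 -0.1523  0.056 ]
A [0.5512 0.4005 0.1387] 7.949389202514361
[[-0.7098  1.3142]
 [-1.2009 -0.5089]
 [ 0.1605  0.6485]
 [ 0.9481  1.3324]
 [ 0.031  -0.0114]
 [ 0.4925  0.4191]]
B [0.4622 0.2427 0.7588] 43.47358310819314
[[-0.7785  0.3931]
 [-1.5103  0.2146]
 [-0.0505  1.0243]
 [ 0.8477  0.5698]
 [ 0.3651  0.2084]
 [ 0.7059 -0.0334]]
```

Candidates: fresh are the blue tabs with whole foil at (163,235) and (227,271). Used are the orange tabs with white bodies at (313,211), (336,210) and (357,208). The look-alike is the red body with an orange tab at (225,352), which I leave alone. The zoomed crops confirm all of these. I'll start with the keeper.

```bash
python3 -m crank '[2.3,-4.3,0,0,0,0.02,0,2.3,-4.3,0,0,0,0.02,0,2.3,-4.3,0,0,0,0.02,0,2.3,-4.3,0,0,0,0.02,0,2.3,-4.3,0,0,0,0.02,0,2.3,-4.3,0,0,0,0.02,0,2.3,-4.3,0,0,0,0.02,0,2.3,-4.3,0,0,0,0.02,0,2.3,-4.3,0,0,0,0.02,0,2.3,-4.3,0,0,0,0.02,0,2.3,-4.3,0,0,0,0.02,0,2.3,-4.3,0,0,0,0.02,0]' 20
```

```text
time: 1.35
position: [0.4588, 0.0962, 0.2145]
tool_rot: [[-1.0, 0.024, -0.004], [0.024, 1.0, -0.001], [0.004, -0.001, -1.0]]
force: [0.8, 0.2, 0.0]
width: 1.003
```

```bash
python3 -m crank '[2.4,-4.1,-1,0,0,0.02,0.7,2.4,-4.1,-1,0,0,0.02,0.7,2.4,-4.1,-1,0,0,0.02,0.7,2.4,-4.1,-1,0,0,0.02,0.7,2.4,-4.1,-1,0,0,0.01,0.7,2.0,-4.1,-1,0,0,0,0.7,0,0,0,0,0,0,0.7,0,0,0,0,0,0,0.7]' 20; python3 - <<'E'
from h import *
cv2.imwrite("pics/w1.png",get_image("wrist"))
K,T=wcam(); s=telemetry.state(); print(s["position"],s["tool_rot"][:,1],s["width"])
R=[.5892,.0045,.0739]
print(proj("",place(R,[(0,-.1545,.056),(0,-.1485,.056),(0,-.1605,.056),(.114,-.1185,.054)]),K,T))
E
```

```text
time: 2.15
position: [0.6022, -0.1678, 0.1504]
tool_rot: [[-0.998, -0.058, -0.004], [-0.058, 0.998, -0.004], [0.004, -0.004, -1.0]]
force: [-0.3, 0.1, -0.0]
width: 0.36
[ 0.60171805 -0.16880772  0.15045546] [-0.05756574  0.99832717 -0.00538881] 0.3250676273540452
[[344.15802751 239.09162975]
 [352.61754444 238.97460672]
 [335.70186369 239.20860641]
 [388.59578545 374.02545979]]
```

View pics/w1.png

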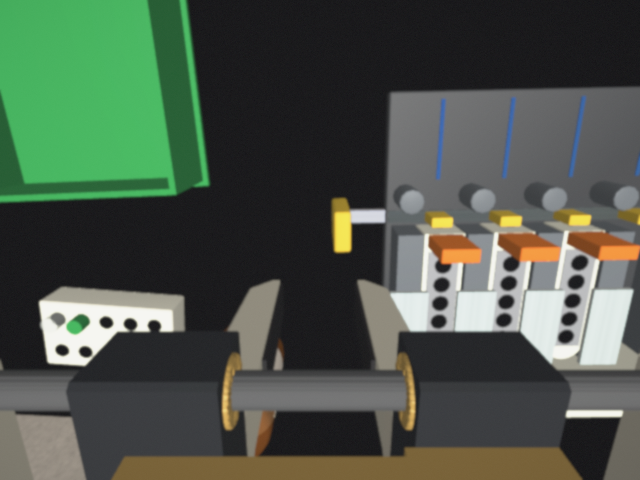

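```bash
python3 - <<'E'
from h import *
print(back("top",(428,142),.155),back("top",(410,170),.0))
E
```

```text
[ 0.73179394 -0.2264104   0.155     ] [ 0.71613147 -0.21843711  0.        ]
```

```bash
python3 -m crank '[-0.1,1.0,0,0,0,0.016,0.73,-0.1,0.8,-1.5,0,0,0,0.73,0,0,-4,0,0,0,0.73,0,0,0,0,0,0,0.73]' 20; python3 - <<'E'
from h import *
cv2.imwrite("pics/w2.png",get_image("wrist"));s=telemetry.state(); print(s["position"],s["tool_rot"][:,1],s["width"])
cv2.imwrite("pics/s2.png",get_image("side"))
E
```

```text
time: 2.6
position: [0.5997, -0.1404, 0.0973]
tool_rot: [[-0.996, -0.086, -0.0], [-0.086, 0.996, -0.001], [0.0, -0.001, -1.0]]
force: [-1.9, 0.3, -0.1]
width: 0.271
[ 0.6026057  -0.1404581   0.10055513] [-0.0865657   0.99624277 -0.0025926 ] 0.2712883894734167
```

View pics/w2.png

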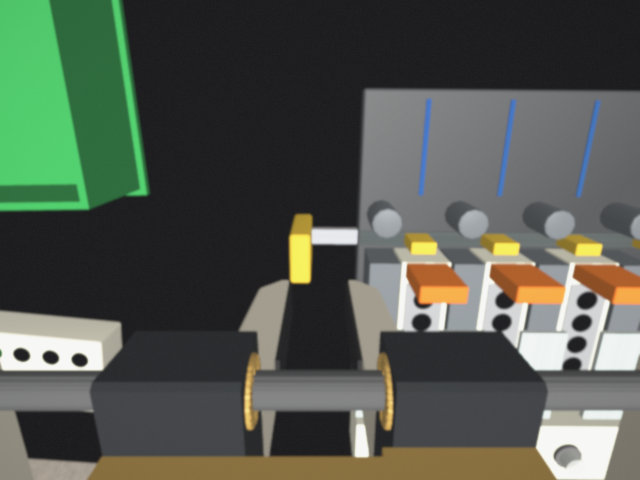

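View pics/s2.png

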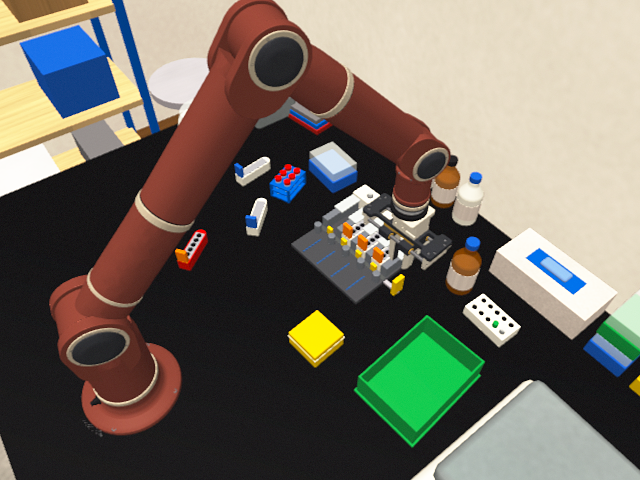

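```bash
python3 -m crank '[-0.1,-1.0,0,0,0,-0.01,0.73,0,0,0,0,0,0,0.73,0,0,0,0,0,0,0.73]' 20; python3 - <<'E'
from h import *
cv2.imwrite("pics/w3.png",get_image("wrist"));s=telemetry.state(); print(s["position"],s["tool_rot"][:,1],s["width"])
E
```

```text
time: 3.0
position: [0.6062, -0.1525, 0.108]
tool_rot: [[-0.997, -0.076, 0.02], [-0.076, 0.997, -0.006], [-0.019, -0.007, -1.0]]
force: [1.1, 0.0, 0.2]
width: 0.271
[ 0.6061971  -0.15313868  0.10808276] [-0.07553178  0.99711008 -0.00815107] 0.2702278968666304
```

View pics/w3.png

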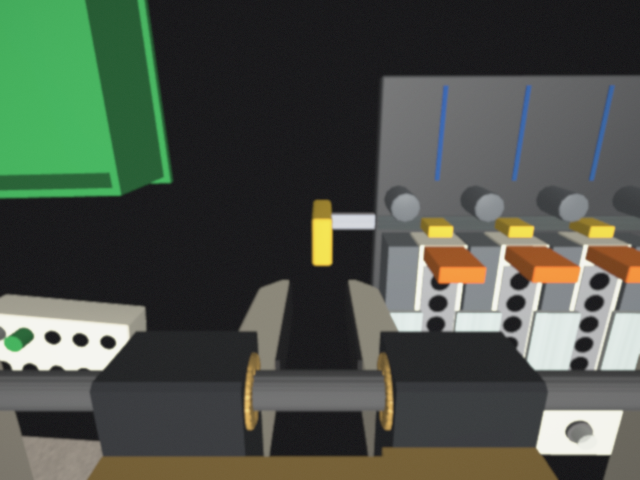

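```bash
python3 -m crank '[-0.3,0.1,-1.5,0.006,0.02,0,0.73,-0.2,0,-2,0,0,0,0.73,0,0,-2,0,0,0,0.73,0,0,-1.0,0,0,0,0.73,0,0,0,0,0,0,0.73]' 20; python3 - <<'E'
from h import *
cv2.imwrite("pics/w4.png",get_image("wrist"));s=telemetry.state(); print(s["position"],s["tool_rot"],s["width"],s["force"])
E
```

```text
time: 3.55
position: [0.6008, -0.1526, 0.0397]
tool_rot: [[-0.997, -0.074, -0.002], [-0.074, 0.997, 0.0], [0.002, 0.0, -1.0]]
force: [-0.6, -0.3, -0.0]
width: 0.27
[ 0.60113582 -0.15275574  0.04036771] [[-9.97232252e-01 -7.43447859e-02 -8.29500051e-04]
 [-7.43447308e-02  9.97232597e-01 -9.71846188e-05]
 [ 8.34429659e-04 -3.52466784e-05 -9.99999651e-01]] 0.2729223415798519 [-0.71366404  0.26371988 -0.76977565]
```

View pics/w4.png

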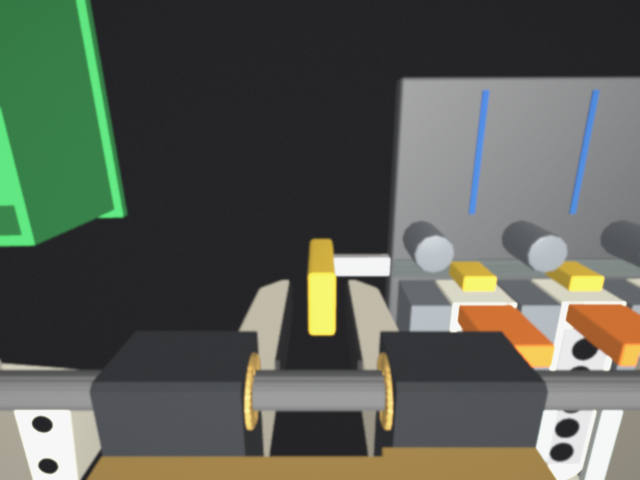

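```bash
python3 -m crank '[0,0.1,-1.0,0,0,0,0.73,0,0,-0.4,0,0,0,0.73,0,0,0,0,0,0,1,0,0,0,0,0,0,1,0,0,0,0,0,0,1,0,-0.6,0,0,0,0,1,0.1,-0.8,0,0,0,0,1,0.1,-0.8,0,0,0,0,1,0,-0.7,0,0,0,0,1,0,-0.5,0,0,0,0,1,0,-0.3,0,0,0,0,1]' 25
```

```text
time: 4.7
position: [0.6046, -0.1761, 0.0269]
tool_rot: [[-0.997, -0.082, -0.002], [-0.082, 0.996, 0.02], [0.0, 0.02, -1.0]]
force: [-0.7, 5.9, 1.0]
width: 0.129
```

```bash
python3 - <<'E'
from h import *
cv2.imwrite("pics/w5.png",get_image("wrist"));s=telemetry.state(); print(s["position"],s["width"],s["force"])
E
```

```text
[ 0.60455613 -0.17607273  0.02687568] 0.12905438968206445 [-0.8389181   7.2392804   1.46419492]
```

View pics/w5.png

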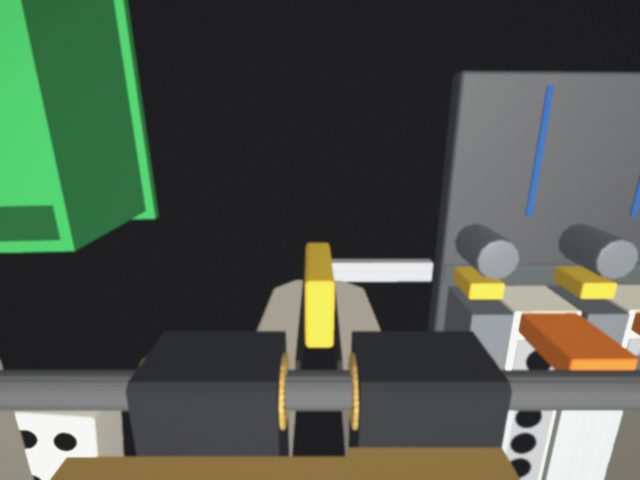

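```bash
python3 -m crank '[0,-0.6,0,0.01,0,0,1,0,-0.6,0,0,0,0,1,0,-0.5,0,0,0,0,1,0,-0.5,0,0,0,0,1]' 25
```

```text
time: 5.15
position: [0.6045, -0.1755, 0.0267]
tool_rot: [[-0.996, -0.094, -0.009], [-0.094, 0.993, 0.064], [0.003, 0.064, -0.998]]
force: [-1.1, 9.2, -0.7]
width: 0.14
```

```bash
python3 -m crank '[0,0.2,0,0,0,0,0.73,0,0.2,0,-0.03,0,0,0.73,0,0,0.5,-0.03,-0.009,0,0.73,0,0,3,0,0,0,0.73,0,0,4,0,0,0,0.5,0,0,4,0,0,-0.02,0.2]' 25;  python3 - <<'E'
from h import *
cv2.imwrite("pics/w6.png",get_image("wrist"));s=telemetry.state(); print(s["position"],s["tool_rot"],s["width"],s["force"])
E
```

```text
time: 5.75
position: [0.601, -0.1806, 0.1411]
tool_rot: [[-0.998, -0.067, -0.006], [-0.067, 0.998, -0.007], [0.007, -0.007, -1.0]]
force: [0.1, 0.2, -0.4]
width: 0.395
[ 0.60556468 -0.18238095  0.14908593] [[-0.99785651 -0.06497212  0.0078108 ]
 [-0.06505966  0.99781475 -0.01153091]
 [-0.00704454 -0.01201436 -0.99990301]] 0.4357632617495475 [ 1.06200425 -1.20831312  4.34734977]
```

View pics/w6.png

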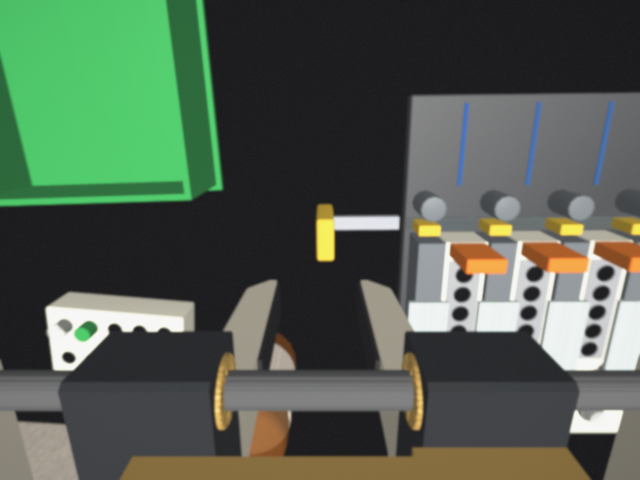

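```bash
python3 -m crank '[0,1,0,0,0,-0.14,0.6,0,1,0,0,0,-0.14,0.6,0,1,0,0,0,-0.14,0.6,0,1,0,0,0,-0.14,0.6,0,1,0,0,0,-0.14,0.6,0,1,0,0,0,-0.14,0.6,0,1,0,0,0,-0.14,0.6,0,1,0,0,0,-0.14,0.6,0,1,0,0,0,-0.14,0.6,0,1,0,0,0,-0.14,0.6,0,0.7,0,0,0,-0.1,0.6,0,0,0,0,0,0,0.6]' 25;  cat > look.py <<'E'
import sys
from h import *
n=sys.argv[1]
K,T=wcam();s=telemetry.state();cv2.imwrite(f"pics/{n}.png",get_image("wrist"));
np.set_printoptions(precision=4,suppress=True)
R=s["tool_rot"];print("pos",s["position"],"yaw_y",np.degrees(np.arctan2(R[1,1],R[0,1])),"toolz",R[:,2],"w",s["width"],"F",s["force"],"q7",s["q"][6],"t",s["time"])
E
python3 look.py w7;python3 - <<'E'
from h import *
K,T=wcam()
R=[.5892,.0045,.0739]
print(proj("",place(R,[(.009,-.078,.076),(.009,-.026,.076),(-.0215,-.104,.04),(-.0215,-.052,.04)]),K,T))
print(place(R,[(.009,-.078,.076),(.009,-.026,.076),(.009,.026,.076)]))
E
```

```text
time: 7.0
position: [0.611, -0.0932, 0.1646]
tool_rot: [[-0.056, 0.998, -0.011], [0.997, 0.055, -0.05], [-0.05, -0.013, -0.999]]
force: [0.2, -0.5, -0.7]
width: 0.401
pos [ 0.611  -0.0932  0.1646] yaw_y 3.1556132077450374 toolz [-0.0107 -0.0504 -0.9987] w 0.4009499794090619 F [ 0.2202 -0.5204 -0.7388] q7 25.538511979201715 t 7.0
[[311.40792671 206.41096637]
 [309.44225422 126.36839957]
 [274.83780967 226.67926385]
 [270.90900003 160.05149553]]
[[ 0.60393439 -0.07262261  0.076     ]
 [ 0.60009509 -0.02076454  0.076     ]
 [ 0.59625578  0.03109353  0.076     ]]
```

View pics/w7.png

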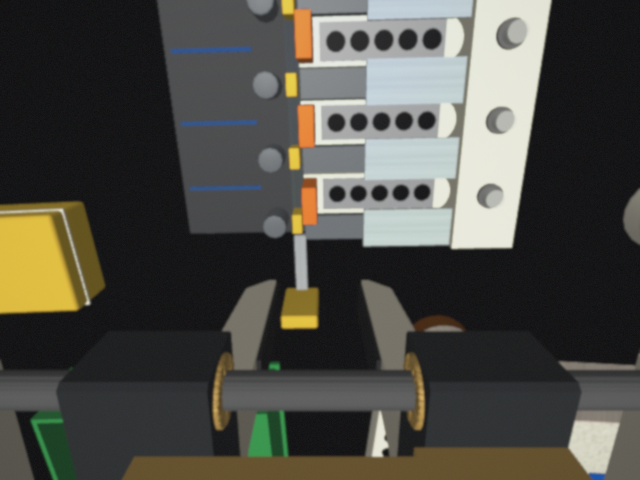

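```bash
python3 -m crank '[-0.3,1.0,-1,0.025,-0.006,0.01,0.63,-0.3,0.9,-2,0.025,-0.005,0.01,0.63,0,0.2,-2,0,0,0,0.63,0,0,-1,0,0,0,0.63,0,0,0,0,0,0,0.63]' 25; python3 look.py w8
```

```text
time: 7.55
position: [0.6033, -0.0764, 0.1031]
tool_rot: [[-0.08, 0.997, 0.006], [0.997, 0.08, 0.001], [0.0, 0.006, -1.0]]
force: [-0.5, 0.9, -0.1]
width: 0.372
pos [ 0.6033 -0.0764  0.1031] yaw_y 4.5670173933119775 toolz [ 0.0056  0.0009 -1.    ] w 0.37190287537235833 F [-0.4613  0.9143 -0.1155] q7 29.94175069790723 t 7.55
```

View pics/w8.png

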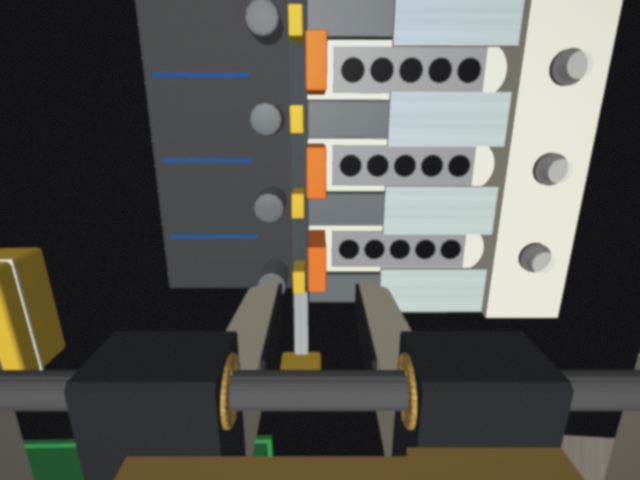

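```bash
python3 -m crank '[0,0.3,-2,0,0.005,-0.005,0.63,0,0.1,-2,0,0,0,0.63,0,0,-1.5,0,0,0,0.63,0,0,-0.6,0,0,0,0.63,0,0,0,0,0,0,0.63]' 25; python3 look.py w9
```

```text
time: 8.1
position: [0.6079, -0.0755, 0.0461]
tool_rot: [[-0.074, 0.997, 0.013], [0.997, 0.074, -0.002], [-0.003, 0.013, -1.0]]
force: [-0.0, 0.1, -0.4]
width: 0.371
pos [ 0.6079 -0.0755  0.0461] yaw_y 4.260383514968919 toolz [ 0.013  -0.0016 -0.9999] w 0.37084386498482014 F [-0.0187  0.0988 -0.3974] q7 31.607615934832502 t 8.1
```

View pics/w9.png

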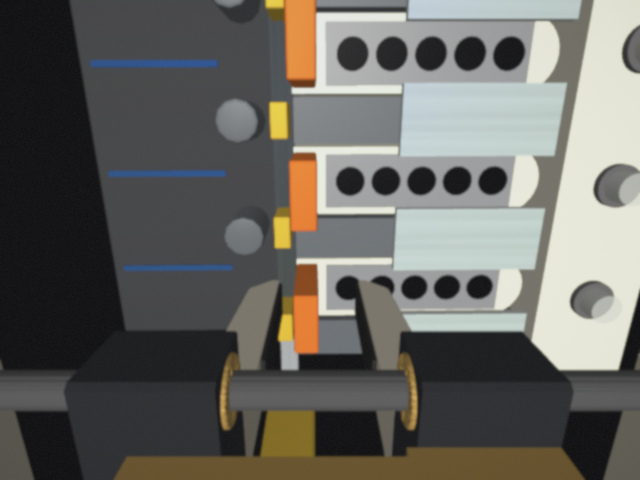

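```bash
python3 -m crank '[-0.4,0.2,-0.1,0,0.013,0,0.63,0,0,0,0,0,0,1,0,0,0,0,0,0,1,0,0,0,0,0,0,1]' 30
```

```text
time: 8.55
position: [0.6059, -0.074, 0.0487]
tool_rot: [[-0.075, 0.997, 0.005], [0.997, 0.075, -0.003], [-0.003, 0.005, -1.0]]
force: [-0.8, 0.1, 0.3]
width: 0.162
```

```bash
python3 -m crank '[0,0,-0.2,0,0,0,1,0,0,0,0,0,0,1]' 30; python3 -m crank '[-1.0,-0.07,0,0,0,0,1,-1.5,-0.11,0,0,0,0,1,-1.5,-0.11,0,0,0,0,1]' 30; python3 look.py w10
```

```text
time: 8.75
position: [0.6031, -0.0743, 0.0479]
tool_rot: [[-0.074, 0.997, -0.0], [0.997, 0.074, -0.001], [-0.001, -0.0, -1.0]]
force: [0.0, 0.2, -0.2]
width: 0.103
time: 9.05
position: [0.5634, -0.0771, 0.0476]
tool_rot: [[-0.076, 0.997, 0.004], [0.997, 0.076, -0.002], [-0.003, 0.004, -1.0]]
force: [0.6, -0.1, -0.3]
width: 0.102
pos [ 0.5634 -0.0771  0.0476] yaw_y 4.356603148961615 toolz [ 0.0037 -0.0024 -1.    ] w 0.10221831917128948 F [ 0.647  -0.0848 -0.3374] q7 33.41968703491343 t 9.05
```

View pics/w10.png

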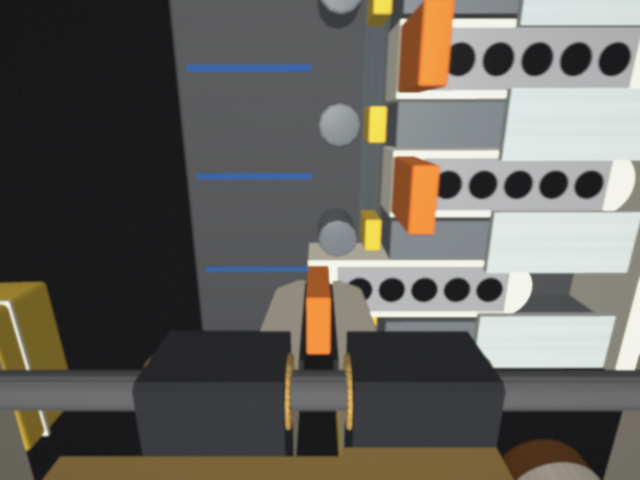

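```bash
python3 -m crank '[-2,-0.15,0,0,0,0,1,-2,-0.15,0,0,0,0,1,-1,-0.07,0,0,0,0,1,0,0,1,0,0,0,1,0,0,3,0,0,0,1,0,0,4,0,0,0,1,0,-2,2,0,0,0,1,-0.5,-3,0,0,0,0,1,-1,-4,0,0,0,0,1,-1,-4,0,0,0,0,1,-1,-4,0,0,0,0,1,-1,-4,0,0,0,0,1]' 30; python3 look.py w11
```

```text
time: 10.3
position: [0.474, -0.29, 0.1586]
tool_rot: [[-0.097, 0.995, 0.016], [0.995, 0.097, -0.004], [-0.005, 0.016, -1.0]]
force: [0.5, 0.7, -0.7]
width: 0.102
pos [ 0.474  -0.29    0.1586] yaw_y 5.553375951326316 toolz [ 0.0164 -0.0039 -0.9999] w 0.10242484583728564 F [ 0.4894  0.7377 -0.7419] q7 53.40916810193717 t 10.3
```

View pics/w11.png

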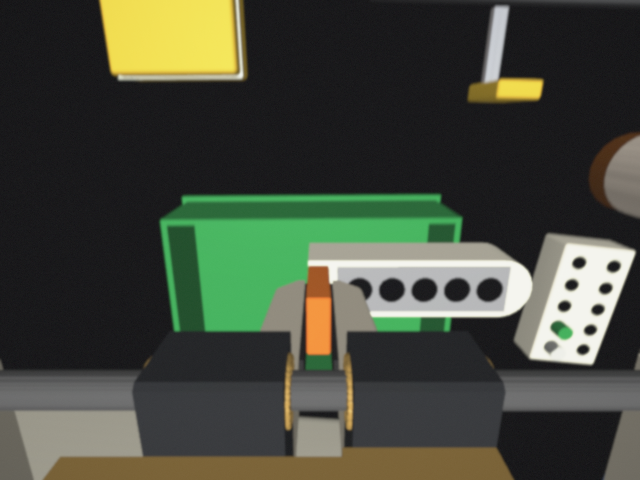

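```bash
python3 - <<'E'
from h import *
K,T=wcam()
for u in ((162,220),(462,215)): print(back("",u,.065,K,T))
E
python3 -m crank '[-0.5,-3,0,0,0.016,0,1,-0.8,-3.5,0,0,0,0,1,-0.5,-2,-1,0,0,0,1,0,-0.5,-2,0,0,0,1,0,0,-2,0,0,0,1,0,0,0,0,0,0,1]' 30; python3 look.py w12
```

```text
[ 0.36229106 -0.29597228  0.065     ]
[ 0.57066962 -0.27538492  0.065     ]
time: 10.95
position: [0.4546, -0.4024, 0.1142]
tool_rot: [[-0.079, 0.997, 0.007], [0.997, 0.079, -0.027], [-0.028, 0.005, -1.0]]
force: [-0.4, 0.5, -0.7]
width: 0.106
pos [ 0.4546 -0.4024  0.1142] yaw_y 4.526012218512005 toolz [ 0.0072 -0.0271 -0.9996] w 0.10619562090454528 F [-0.4162  0.5392 -0.6895] q7 62.34861747583979 t 10.95
```

View pics/w12.png

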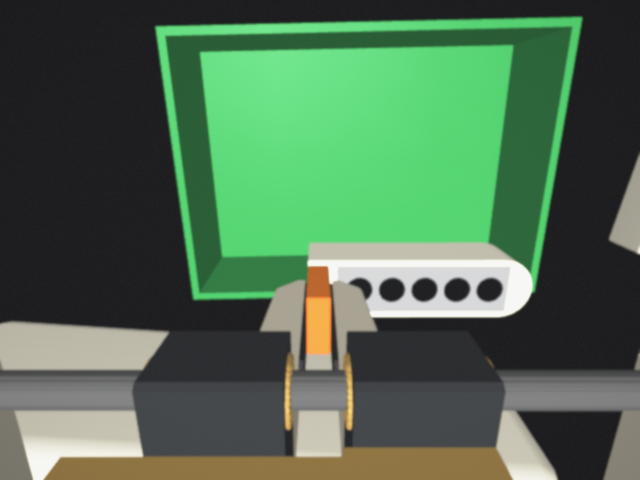

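```bash
python3 - <<'E'
from h import *
K,T=wcam()
for u in ((157,30),(581,20),(535,290),(194,299)): print(back("",u,.065,K,T))
E
```

```text
[ 0.36646918 -0.28641367  0.065     ]
[ 0.5758947  -0.26499681  0.065     ]
[ 0.5916575  -0.41268123  0.065     ]
[ 0.38128561 -0.43498471  0.065     ]
```

```bash
python3 -m crank '[-0.1,0.8,0,0.027,0.007,0.02,1,0,0.3,-1,0,0,0,1,0,0,-2,0,0,0,1,0,0,-2,0,0,0,1,0,0,-1,0,0,0,1,0,0,0,0,0,0,1]' 30; python3 look.py w13
```

```text
time: 11.6
position: [0.4601, -0.3905, 0.0588]
tool_rot: [[-0.107, 0.994, 0.012], [0.994, 0.107, -0.005], [-0.006, 0.011, -1.0]]
force: [0.1, 0.2, -0.9]
width: 0.11
pos [ 0.4601 -0.3905  0.0588] yaw_y 6.136637038448321 toolz [ 0.012  -0.0049 -0.9999] w 0.11046460907956568 F [ 0.0914  0.2318 -0.8524] q7 65.33299447688987 t 11.6
```

View pics/w13.png

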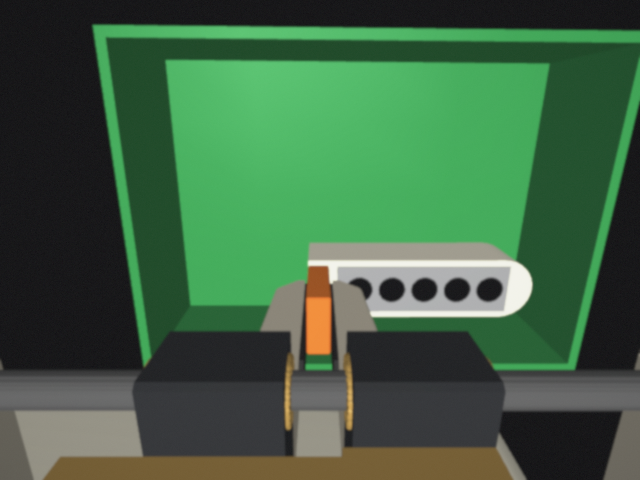

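```bash
python3 -m crank '[0,0,-1.2,0,0,0,1,0,0,0,0,0,0,0.65,0,0,0,0,0,0,0.63,0,0,0,0,0,0,0.63,0,0,1,0,0,0,0.63,0,0,3,0,0.01,0,0.63,0,0,4,0,0,0,0.63,1,3,2,0,0,0,0.63,2,4.5,0,0,0,0,0.63,2,4.5,0,0,0,0,0.63,2,4.5,0,0,0,0,0.63,2,4.5,0,0,0,0,0.63]' 30; python3 look.py w14
```

```text
time: 12.85
position: [0.5504, -0.1896, 0.1641]
tool_rot: [[-0.084, 0.996, 0.018], [0.996, 0.084, -0.024], [-0.025, 0.016, -1.0]]
force: [1.4, -0.4, -0.2]
width: 0.374
pos [ 0.5504 -0.1896  0.1641] yaw_y 4.824335822372434 toolz [ 0.018  -0.0237 -0.9996] w 0.373853731565339 F [ 1.4129 -0.3996 -0.2358] q7 39.483716827891136 t 12.85
```

```bash
python3 -m crank '[2,4.5,0,0,0,0,0.63,2,4.5,0,0,0,0,0.63,2,3.5,0,0,0,0,0.63,0,0.5,0,0,0,0,0.63,0,0,0,0,0,0,0.63]' 30; python3 look.py w15
```

```text
time: 13.4
position: [0.6136, -0.0515, 0.1685]
tool_rot: [[-0.108, 0.994, 0.029], [0.994, 0.108, -0.013], [-0.016, 0.027, -1.0]]
force: [-0.7, -0.4, 0.1]
width: 0.37
pos [ 0.6136 -0.0515  0.1685] yaw_y 6.214051706156387 toolz [ 0.0288 -0.0127 -0.9995] w 0.3701670255828304 F [-0.7083 -0.3647  0.1414] q7 26.72452375794489 t 13.4
```

View pics/w14.png

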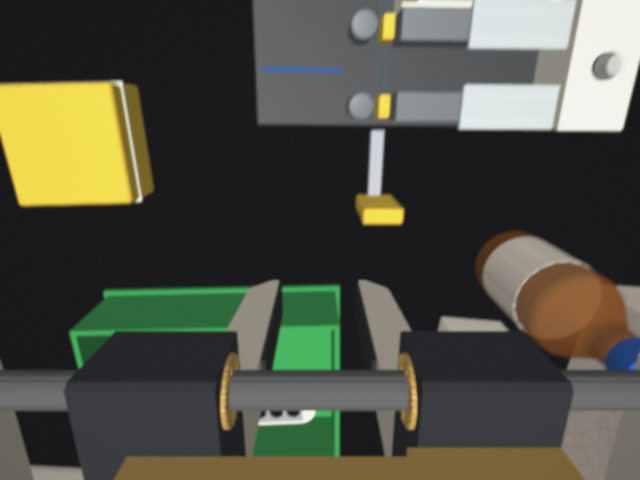

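View pics/w15.png

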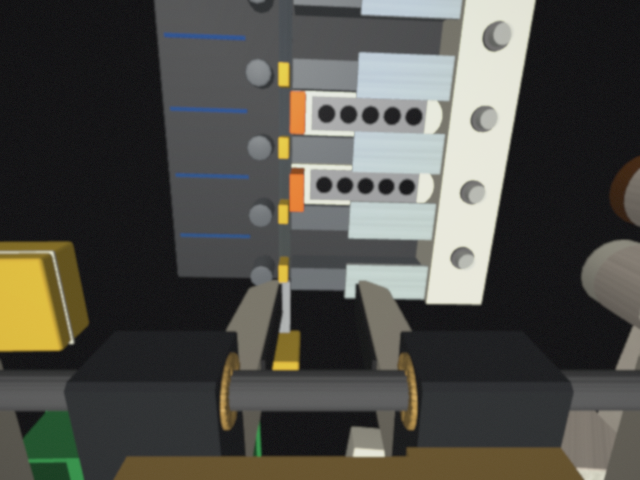

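```bash
python3 -m crank '[-0.7,1.2,-1,0.007,0.015,-0.02,0.63,-0.5,1.2,-2,0.006,0.014,-0.014,0.63,-0.2,0.4,-2,0,0,0,0.63,0,0.1,-1,0,0,0,0.63,0,0,0,0,0,0,0.63]' 30; python3 look.py w16
```

```text
time: 13.95
position: [0.5944, -0.0263, 0.1039]
tool_rot: [[-0.059, 0.998, -0.007], [0.998, 0.059, -0.0], [0.0, -0.007, -1.0]]
force: [0.8, -0.9, 0.3]
width: 0.368
pos [ 0.5944 -0.0263  0.1039] yaw_y 3.3570605159037656 toolz [-0.0068 -0.0001 -1.    ] w 0.3679600809528026 F [ 0.7602 -0.8606  0.349 ] q7 24.91405383044517 t 13.95
```

View pics/w16.png

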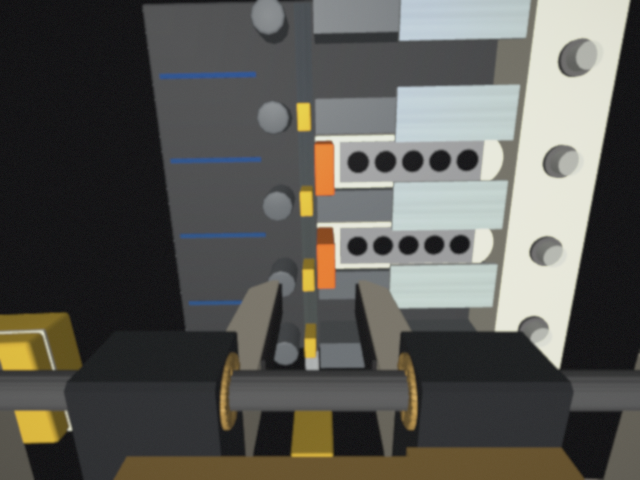

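```bash
python3 -m crank '[0.4,0.4,-1.5,0,-0.005,0.013,0.63,0.1,0.1,-2,0,0,0,0.63,0,0,-1.5,0,0,0,0.63,0,0,-0.5,0,0,0,0.63,0,0,0,0,0,0,0.63]' 30; python3 look.py w17
```

```text
time: 14.5
position: [0.6027, -0.0253, 0.051]
tool_rot: [[-0.066, 0.998, 0.006], [0.998, 0.066, -0.003], [-0.003, 0.006, -1.0]]
force: [0.9, 0.3, -0.5]
width: 0.368
pos [ 0.6027 -0.0253  0.051 ] yaw_y 3.80993617011714 toolz [ 0.0064 -0.0028 -1.    ] w 0.3681477108468937 F [ 0.9224  0.2793 -0.4955] q7 27.104398560051997 t 14.5
```

View pics/w17.png

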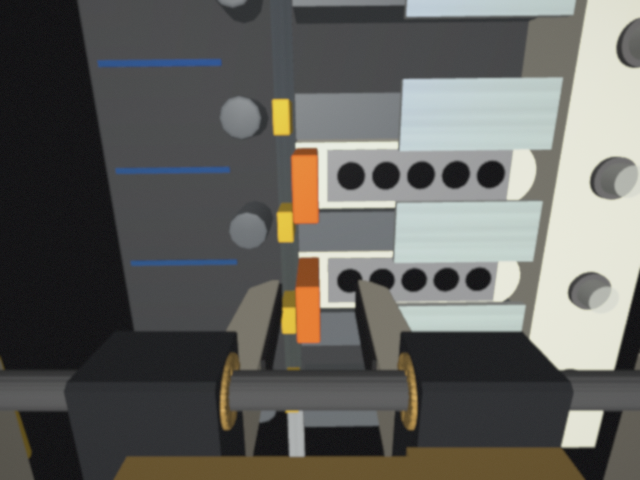

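```bash
python3 -m crank '[-0.2,0.4,-0.4,0,0.006,0.006,0.63,-0.1,0,0,0,0,0,1,0,0,0,0,0,0,1,0,0,0,0,0,0,1,0,0,0,0,0,0,1]' 30; python3 -m crank '[-1.0,-0.07,0,0,0,0,1,-1.5,-0.11,0,0,0,0,1,-2,-0.15,0,0,0,0,1,-2,-0.15,0,0,0,0,1,-2,-0.15,0,0,0,0,1,-1,-0.07,0,0,0,0,1,0,0,1,0,0,0,1]' 30; python3 look.py w18
```

```text
time: 15.05
position: [0.5995, -0.0216, 0.0499]
tool_rot: [[-0.073, 0.997, 0.001], [0.997, 0.073, -0.003], [-0.003, 0.001, -1.0]]
force: [-4.1, -0.1, -0.9]
width: 0.105
time: 15.75
position: [0.5026, -0.0287, 0.0596]
tool_rot: [[-0.072, 0.997, 0.005], [0.997, 0.072, -0.004], [-0.004, 0.004, -1.0]]
force: [-0.6, -0.4, -0.7]
width: 0.106
pos [ 0.5026 -0.0287  0.0596] yaw_y 4.154843986309047 toolz [ 0.0046 -0.0038 -1.    ] w 0.10559468953649394 F [-0.603  -0.4425 -0.7234] q7 30.865839693327224 t 15.75
```

View pics/w18.png

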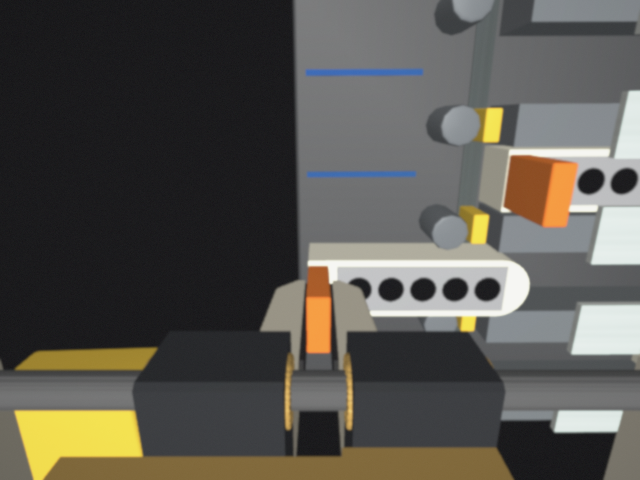

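```bash
python3 -m crank '[0,0,3,0,0,0,1,0,0,4,0,0,0,1,-0.2,-2,2,0,0,0,1,-0.4,-4,0,0,0,0.01,1,-0.5,-4,0,0,0,0,1,-0.5,-4,0,0,0,0,1,-0.5,-4,0,0,0,0,1,-0.5,-4,0,0,0,0,1,-0.5,-4,0,0,0,0,1,-0.5,-3,0,0,0,0,1,-0.3,-1.5,-1,0,0,0,1,0,0,0,0,0,0,1]' 30; python3 look.py w19
```

```text
time: 17.0
position: [0.4841, -0.35, 0.1578]
tool_rot: [[-0.097, 0.994, 0.045], [0.995, 0.098, -0.024], [-0.028, 0.043, -0.999]]
force: [-0.2, 0.4, -1.0]
width: 0.103
pos [ 0.4841 -0.35    0.1578] yaw_y 5.625733573605612 toolz [ 0.0451 -0.024  -0.9987] w 0.10269500254665577 F [-0.2135  0.3683 -1.0441] q7 58.495459412082695 t 17.0
```

```bash
python3 -m crank '[-1.2,0,0,0.012,0.023,0,1,-1.5,0,-1,0.012,0.022,0,1,-0.5,0,-3,0,0,0,1,0,0,-2.5,0,0,0,1,0,0,-1,0,0,0,1,0,0,0,0,0,0,1]' 30; python3 look.py w20
```

```text
time: 17.65
position: [0.4535, -0.342, 0.0828]
tool_rot: [[-0.11, 0.994, -0.0], [0.994, 0.11, 0.005], [0.005, 0.0, -1.0]]
force: [0.2, -0.3, -0.3]
width: 0.104
pos [ 0.4535 -0.342   0.0828] yaw_y 6.342537750104751 toolz [-0.0004  0.0055 -1.    ] w 0.10381529019710793 F [ 0.1539 -0.2667 -0.3443] q7 62.80658422799509 t 17.65
```

View pics/w20.png

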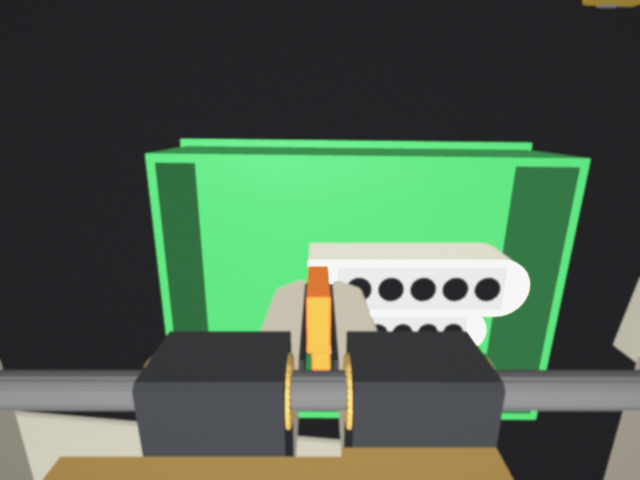

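```bash
python3 -m crank '[0,-0.5,-1.5,0,0,0,1,0,0,-1.2,0,0,0,1,0,0,-0.5,0,0,0,1,0,0,0,0,0,0,0.63,0,0,0,0,0,0,0.63,0,0,0,0,0,0,0.63,0,0,1,0,0,0,0.63,0,0,3,0,0,0,0.63,0,0,4,0,0,0,0.63,0.5,3,2,0,0,0,0.63,1.8,4.4,0,0,0,0,0.63,1.8,4.4,0,0,0,0,0.63]' 30; python3 look.py w21
```

```text
time: 18.9
position: [0.495, -0.2391, 0.1628]
tool_rot: [[-0.093, 0.996, 0.013], [0.996, 0.093, -0.01], [-0.011, 0.012, -1.0]]
force: [0.5, -0.4, -0.9]
width: 0.367
pos [ 0.495  -0.2391  0.1628] yaw_y 5.34937871477159 toolz [ 0.0132 -0.0098 -0.9999] w 0.36681809264593773 F [ 0.5234 -0.4065 -0.912 ] q7 47.90515157367432 t 18.9
```

```bash
python3 -m crank '[1.8,4.4,0,0,0,0,0.63,1.8,4.4,0,0,0,0,0.63,1.8,4.4,0,0,0,0,0.63,1.8,4.4,0,0,0,0,0.63,1.8,4,0,0,0,0,0.63,0.6,2,0,0,0,0,0.63,0,0,0,0,0,0,0.63]' 30; python3 look.py w22
```

```text
time: 19.65
position: [0.5969, 0.0116, 0.1706]
tool_rot: [[-0.114, 0.993, 0.028], [0.993, 0.115, 0.0], [-0.003, 0.028, -1.0]]
force: [-0.2, -0.1, 0.3]
width: 0.368
pos [0.5969 0.0116 0.1706] yaw_y 6.578153137443725 toolz [ 0.0284  0.0002 -0.9996] w 0.3683044842801909 F [-0.1511 -0.1152  0.2902] q7 22.28905377408592 t 19.65
```

View pics/w21.png

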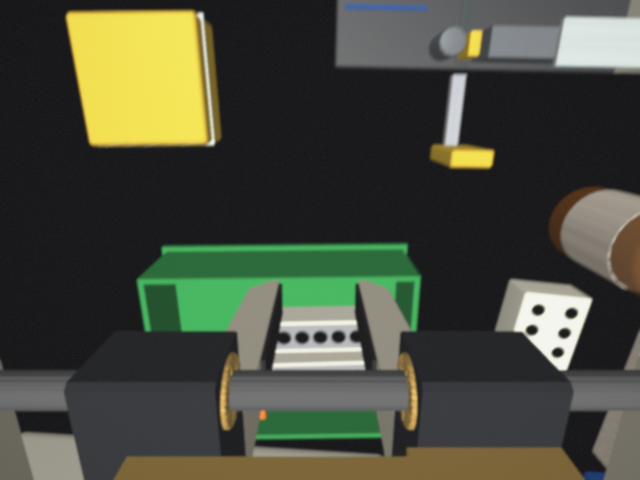

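View pics/w22.png

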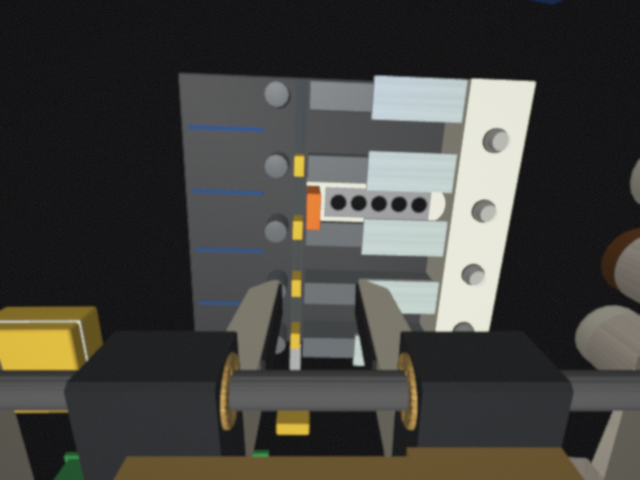

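```bash
python3 -m crank '[0,0.8,-1,0,0.014,-0.02,0.63,0,0.8,-2,0,0.014,-0.02,0.63,0,0.4,-2,0,0,0,0.63,0,0.1,-2,0,0,0,0.63,0,0,-2,0,0,0,0.63,0,0,-1,0,0,0,0.63,0,0,0,0,0,0,0.63]' 30; python3 look.py w23
```

```text
time: 20.4
position: [0.5915, 0.0198, 0.0621]
tool_rot: [[-0.047, 0.999, -0.01], [0.999, 0.047, -0.008], [-0.007, -0.01, -1.0]]
force: [0.3, -0.3, 0.2]
width: 0.373
pos [0.5915 0.0198 0.0621] yaw_y 2.695273850803961 toolz [-0.0098 -0.0078 -0.9999] w 0.37267989971415044 F [ 0.2687 -0.2822  0.1826] q7 21.82596813495918 t 20.4
```

View pics/w23.png

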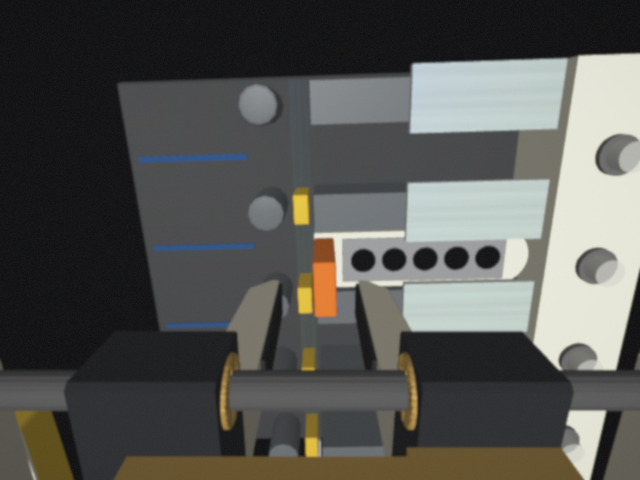

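```bash
python3 -m crank '[0.3,0.6,0,0.008,-0.01,0.02,0.63,0.2,0.5,-0.7,0,0,0.007,0.63,0,0.1,-0.7,0,0,0,0.63,0,0,0,0,0,0,0.63]' 30; python3 look.py w24
```

```text
time: 20.85
position: [0.5992, 0.0321, 0.0502]
tool_rot: [[-0.075, 0.997, 0.007], [0.997, 0.075, 0.001], [0.001, 0.007, -1.0]]
force: [0.8, -0.4, -0.0]
width: 0.369
pos [0.5992 0.0321 0.0502] yaw_y 4.297331421519754 toolz [ 0.0073  0.0011 -1.    ] w 0.36939641146276847 F [ 0.7609 -0.4061 -0.0078] q7 22.98204915190615 t 20.85
```

```bash
python3 -m crank '[-0.3,-0.1,-0.3,0,0.007,0,0.63,0,0,0,0,0,0,1,0,0,0,0,0,0,1,0,0,0,0,0,0,1,0,0,0,0,0,0,1]' 30; python3 -m crank '[-1.0,-0.07,0,0,0,0,1,-1.5,-0.11,0,0,0,0,1,-2,-0.15,0,0,0,0,1,-2,-0.15,0,0,0,0,1,-2,-0.15,0,0,0,0,1,-1,-0.07,0,0,0,0,1,0,0,1,0,0,0,1]' 30; python3 look.py w25
```

```text
time: 21.4
position: [0.5954, 0.0306, 0.048]
tool_rot: [[-0.075, 0.997, -0.001], [0.997, 0.075, 0.001], [0.001, -0.001, -1.0]]
force: [-3.3, 0.1, 1.4]
width: 0.107
time: 22.1
position: [0.4979, 0.0232, 0.0576]
tool_rot: [[-0.075, 0.997, 0.0], [0.997, 0.075, 0.0], [-0.0, 0.0, -1.0]]
force: [-0.2, -0.3, -1.2]
width: 0.108
pos [0.4979 0.0232 0.0576] yaw_y 4.274344063452987 toolz [ 0.0005  0.     -1.    ] w 0.10773583617462043 F [-0.1823 -0.2552 -1.2185] q7 26.23172086676882 t 22.1
```

View pics/w25.png

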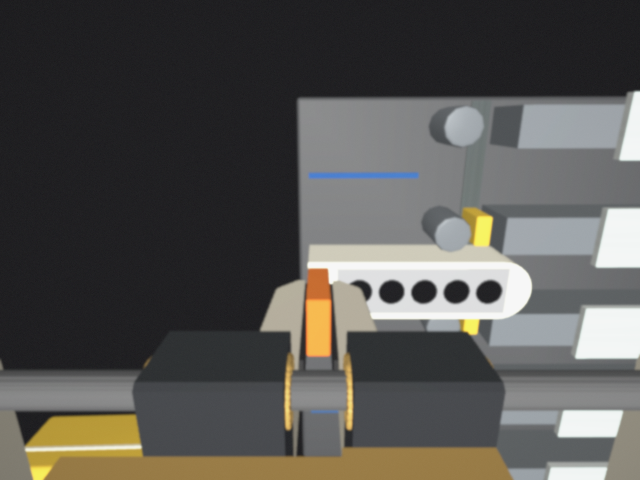

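```bash
python3 -m crank '[0,0,3,0,0,0,1,0,0,4,0,0,0,1,-0.4,-2,2,0,0,0,1,-0.6,-4,0,0,0,0,1,-0.6,-4,0,0,0,0,1,-0.6,-4,0,0,0,0,1,-0.6,-4,0,0,0,0,1,-0.6,-4,0,0,0,0,1,-0.6,-4,0,0,0,0,1,-0.6,-3,0,0,0,0,1,-0.3,-1.5,-1,0,0,0,1,0,0,0,0,0,0,1]' 30; python3 look.py w26
```

```text
time: 23.35
position: [0.4686, -0.2984, 0.1554]
tool_rot: [[-0.085, 0.996, 0.042], [0.996, 0.086, -0.018], [-0.022, 0.04, -0.999]]
force: [-0.0, 0.9, -1.3]
width: 0.103
pos [ 0.4686 -0.2984  0.1554] yaw_y 4.929974707427762 toolz [ 0.0416 -0.0182 -0.999 ] w 0.10342257941595485 F [-0.0458  0.8706 -1.3145] q7 55.686223870133155 t 23.35
```

```bash
python3 -m crank '[-0.7,-0.4,0,0.009,0.021,0.01,1,-0.7,-0.3,-1,0.009,0.02,0.01,1,0,0,-3,0,0,0,1,0,0,-2.5,0,0,0,1,0,0,-1,0,0,0,1,0,0,0,0,0,0,1]' 30; python3 look.py w27
```

```text
time: 24.0
position: [0.4593, -0.2991, 0.0796]
tool_rot: [[-0.122, 0.992, 0.002], [0.992, 0.122, 0.004], [0.004, 0.003, -1.0]]
force: [0.2, -0.2, -0.9]
width: 0.103
pos [ 0.4593 -0.2991  0.0796] yaw_y 7.0287323157927775 toolz [ 0.0021  0.0042 -1.    ] w 0.10295856800649998 F [ 0.2425 -0.1542 -0.887 ] q7 60.814258394749466 t 24.0
```

View pics/w27.png

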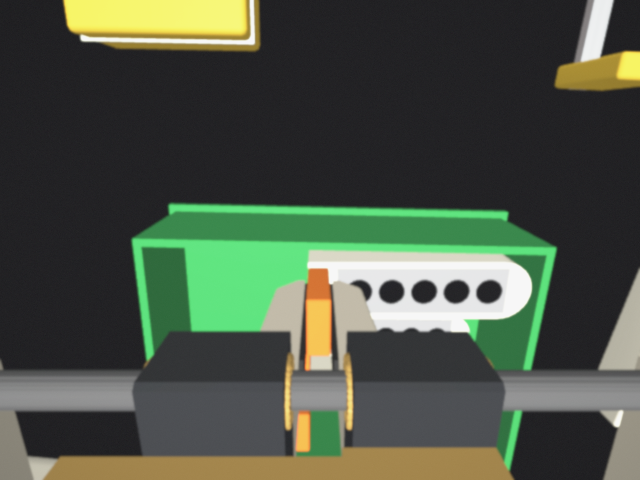

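```bash
python3 -m crank '[-0.5,-0.4,-0.8,0,0,-0.01,1,-0.2,0,-1.2,0,0,0,1,0,0,-0.8,0,0,0,1,0,0,0,0,0,0,0.63,0,0,0,0,0,0,0.63,0,0,0,0,0,0,0.63,0,0,1,0,0,0,0.63,0,0,3,0,0,0,0.63,0,0,4,0,0,0,0.4,0,2,3,0,0,0,0.3,0,4,0,0,0,0,0.3,0,4.5,0,0,0,0,0.3]' 30; python3 look.py w28; python3 - <<'E'
from h import *
for c in("top","side"):cv2.imwrite(f"pics/{c}1.png",get_image(c))
E
```

```text
time: 25.25
position: [0.4544, -0.2066, 0.1734]
tool_rot: [[-0.099, 0.995, 0.018], [0.995, 0.099, -0.009], [-0.011, 0.017, -1.0]]
force: [1.0, 0.4, -0.3]
width: 0.659
pos [ 0.4544 -0.2066  0.1734] yaw_y 5.665626523781284 toolz [ 0.0176 -0.0092 -0.9998] w 0.6590125658711625 F [ 0.9872  0.3646 -0.2963] q7 46.941094799504704 t 25.25
```

View pics/top1.png

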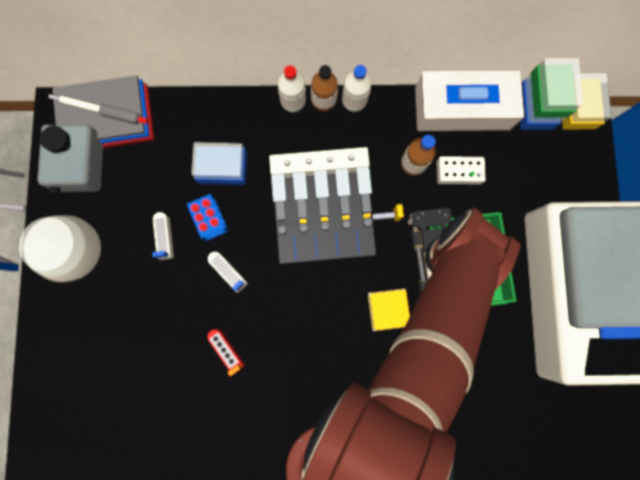

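View pics/side1.png

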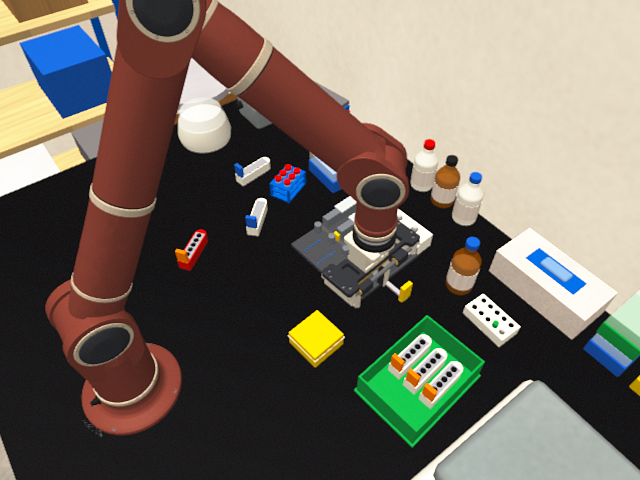

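```bash
python3 -m crank '[0.5,4.6,0,0,0.01,0.07,0.4,0.5,4.6,0,0.005,0.008,0.08,0.4,0.5,4.6,0,0,0,0.08,0.4,0,4.6,0,0,0,0.08,0.4,0,4.6,0,0,0,0.08,0.4,-0.5,4.6,0,0,0,0.08,0.5,-0.8,4.6,0,0,0,0.08,0.5,-1,4,0,0,0,0.08,0.5,-1,3,-1,0,0,0.03,0.5,0,1,-1,0,0,0,0.5,0,0,0,0,0,0,0.5]' 30; python3 look.py w29
```

```text
time: 26.5
position: [0.4442, 0.1973, 0.1611]
tool_rot: [[-0.694, 0.719, 0.027], [0.719, 0.695, -0.003], [-0.021, 0.017, -1.0]]
force: [-0.3, -1.5, -0.5]
width: 0.5
pos [0.4442 0.1973 0.1611] yaw_y 44.013740676922716 toolz [ 0.0275 -0.0033 -0.9996] w 0.5003209836044763 F [-0.3201 -1.4673 -0.5016] q7 28.775134437061517 t 26.5
```

View pics/w29.png

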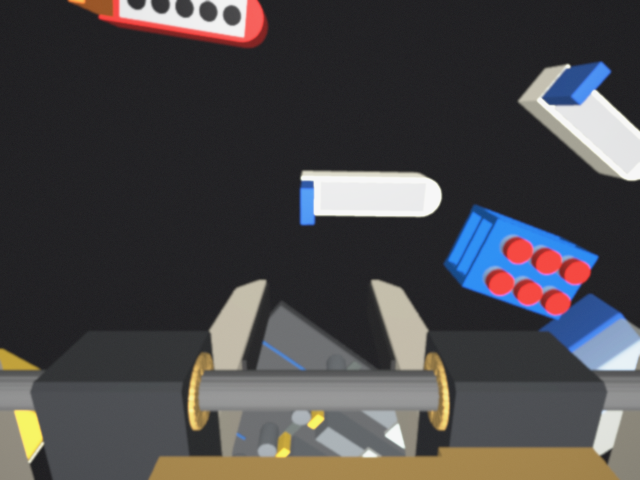

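```bash
python3 - <<'E'
from h import *
K,T=wcam()
a=back("",(441,195),.028,K,T);b=back("",(307,196),.028,K,T)
print(a,b);d=a-b;th=np.arctan2(d[1],d[0]);print(np.degrees(th))
o=a-.055*np.array([np.cos(th),np.sin(th),0]);print("origin",o,"tab from nose",a-.105*np.array([np.cos(th),np.sin(th),0]))
print("tab",back("",(307,210),.064,K,T))
E
```

```text
[0.50217145 0.28176846 0.028     ] [0.42600734 0.20785116 0.028     ]
44.142315292796496
origin [0.46270278 0.2434641  0.028     ] tab from nose [0.42682217 0.20864195 0.028     ]
tab [0.42775031 0.20652621 0.064     ]
```

```bash
python3 -m crank '[-0.9,0.6,-1,0,0.013,0,0.5,-0.8,0.5,-2,0,0.013,0,0.5,0,0,-2,0,0,0,0.5,0,0,-1.5,0,0,0,0.6,0,0,0,0,0,0,0.6]' 30; python3 look.py w30
```

```text
time: 27.05
position: [0.4305, 0.1981, 0.0951]
tool_rot: [[-0.679, 0.734, 0.004], [0.734, 0.679, -0.007], [-0.008, -0.002, -1.0]]
force: [-0.7, 1.1, -0.8]
width: 0.409
pos [0.4305 0.1981 0.0951] yaw_y 42.75523531922875 toolz [ 0.0039 -0.0071 -1.    ] w 0.40935171247556085 F [-0.6686  1.06   -0.8199] q7 30.237503961856586 t 27.05
```

View pics/w30.png

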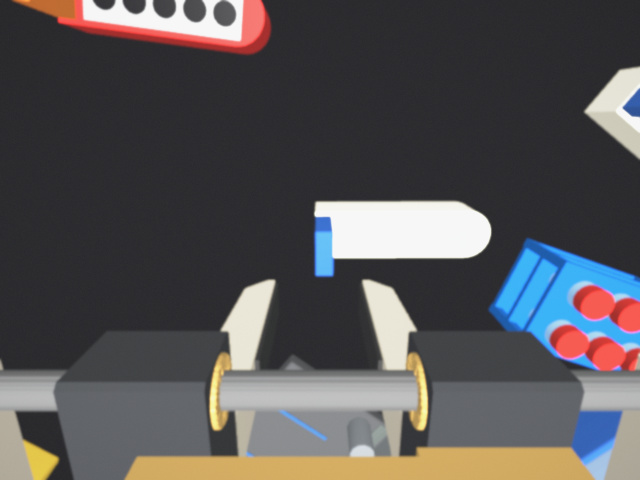

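```bash
python3 -m crank '[-0.3,0.6,0,0.007,0.004,0.01,0.6,-0.1,0.4,-1.5,0,0,0.01,0.6,0,0,-2,0,0,0,0.6,0,0,-1,0,0,0,0.6,0,0,0,0,0,0,0.6]' 30; python3 look.py w31
```

```text
time: 27.6
position: [0.4308, 0.2086, 0.0539]
tool_rot: [[-0.691, 0.723, 0.009], [0.723, 0.691, 0.006], [-0.002, 0.011, -1.0]]
force: [0.4, -0.9, 0.7]
width: 0.397
pos [0.4308 0.2086 0.0539] yaw_y 43.69968145666995 toolz [ 0.0093  0.0059 -0.9999] w 0.3966790839055787 F [ 0.4303 -0.9146  0.727 ] q7 32.36426255407523 t 27.6
```

View pics/w31.png

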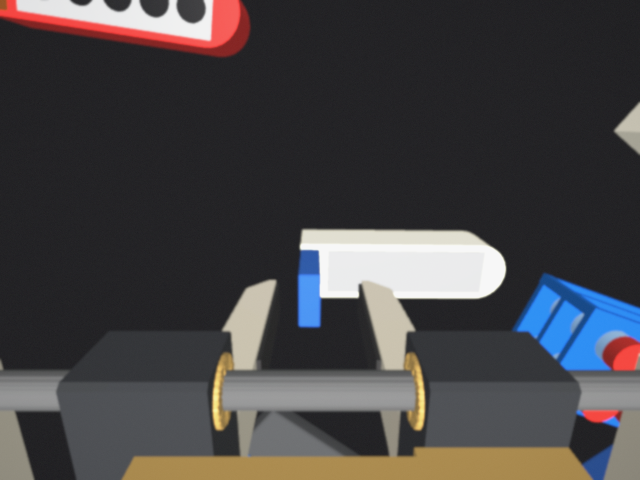

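```bash
python3 - <<'E'
from h import *
K,T=wcam()
b=back("",(309,297),.028,K,T);c=back("",(320,246),.028,K,T);m=back("",(505,270),.028,K,T)
# body top edges rows 246 and 297 -> centre row ~ 271
q=back("",(309.5,271),.028,K,T);print(m,q);d=m-q;th=np.arctan2(d[1],d[0]);print(np.degrees(th),m[:2]-.105*np.array([np.cos(th),np.sin(th)]))
E
```

```text
[0.50233909 0.28238695 0.028     ] [0.42595595 0.20925016 0.028     ]
43.75620197080381 [0.42649873 0.20976987]
```

```bash
python3 -m crank '[-0.4,0,0,-0.006,0.009,0,0.6,0,0,-0.8,0,0,0,0.6,0,0,-0.7,0,0,0,0.6,0,0,0,0,0,0,1,0,0,0,0,0,0,1,0,0,0,0,0,0,1,0,0,0,0,0,0,1]' 30; python3 look.py w32
```

```text
time: 28.35
position: [0.4281, 0.2093, 0.0405]
tool_rot: [[-0.691, 0.723, 0.004], [0.723, 0.691, 0.002], [-0.001, 0.004, -1.0]]
force: [0.6, 0.7, -0.3]
width: 0.107
pos [0.4281 0.2093 0.0405] yaw_y 43.68344229719957 toolz [ 0.0039  0.0017 -1.    ] w 0.10694138274447607 F [ 0.6111  0.7485 -0.3421] q7 32.55398176507276 t 28.35
```

View pics/w32.png

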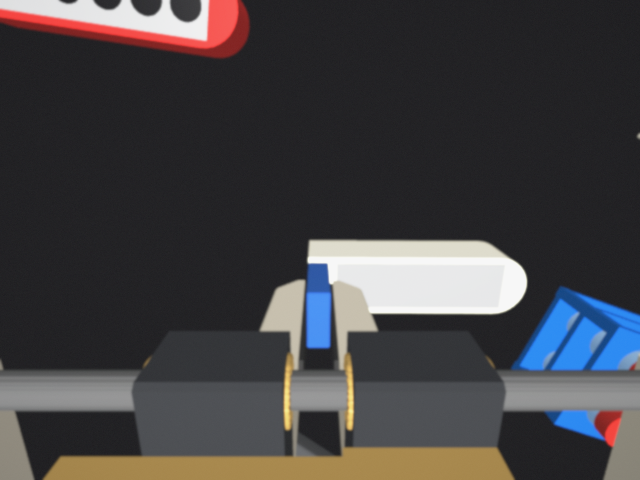

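```bash
python3 -m crank '[0,0,2,0,0,0,1,0,0,4,0,0,0,1,0,-1,3,0,0,-0.05,1,0.1,-3,0,0,0,-0.12,1,0.2,-4,0,0,0,-0.13,1,0.2,-4,0,0,0,-0.13,1,0.2,-3.5,0,0,0,-0.13,1,0.2,-2.5,0,0,0,-0.1,1,0,-0.5,0,0,0,-0.03,1,0,0,0,0,0,0,1]' 30; python3 look.py w33
```

```text
time: 29.4
position: [0.4349, 0.0199, 0.1343]
tool_rot: [[-0.05, 0.999, 0.007], [0.999, 0.05, 0.003], [0.002, 0.007, -1.0]]
force: [-0.8, 0.3, -1.4]
width: 0.106
pos [0.4349 0.0199 0.1343] yaw_y 2.89165983100046 toolz [ 0.0069  0.0028 -1.    ] w 0.10626557028091901 F [-0.814   0.2897 -1.3848] q7 20.601993804199545 t 29.4
```

View pics/w33.png

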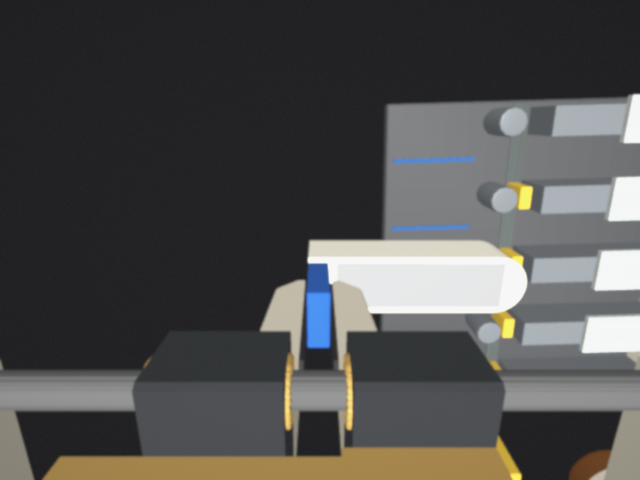

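```bash
python3 - <<'E'
from h import *
w=calibration("wrist");K,T=w["intrinsics"],w["T_tool_cam"]
for z,us in ((.0083,[(420,263),(420,319),(531,292)]),(.0125,[(420,260),(420,312),(527,284)])):
    for u in us: print(back("",u,z,K,T))
E
```

```text
[0.01599397 0.04944823 0.0083    ]
[-0.01434244  0.05179685  0.0083    ]
[0.00066885 0.10565297 0.0083    ]
[0.01597018 0.05051107 0.0125    ]
[-0.01263873  0.05272595  0.0125    ]
[0.00310244 0.10546393 0.0125    ]
```

```bash
python3 -m crank '[0.5,-0.2,0,-0.003,0.007,0.02,1,0.3,-0.1,-1.5,0,0,0,1,0,0,-3,0,0,0,1,0,0,-1.8,0,0,0,1,0,0,0,0,0,0,1]' 30; python3 look.py w34
```

```text
time: 29.95
position: [0.4467, 0.026, 0.0694]
tool_rot: [[-0.096, 0.995, 0.003], [0.995, 0.096, 0.005], [0.005, 0.003, -1.0]]
force: [-0.4, 0.6, -1.0]
width: 0.103
pos [0.4467 0.026  0.0694] yaw_y 5.53278230097787 toolz [ 0.0026  0.005  -1.    ] w 0.10334380749466746 F [-0.4286  0.6061 -0.9656] q7 27.260024753317758 t 29.95
```

View pics/w34.png

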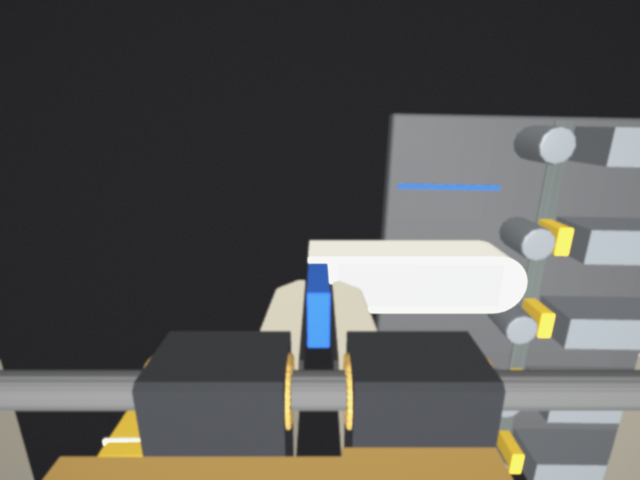

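```bash
python3 -m crank '[-0.2,-0.5,-0.3,-0.005,0.003,-0.015,1,0,-0.3,-0.5,0,0,-0.008,1,0,0,-0.4,0,0,0,1,0,0,0,0,0,0,1]' 30; python3 look.py w35
```

```text
time: 30.4
position: [0.4474, 0.0188, 0.0596]
tool_rot: [[-0.076, 0.997, 0.006], [0.997, 0.076, 0.001], [0.0, 0.006, -1.0]]
force: [-1.1, 0.6, -1.0]
width: 0.104
pos [0.4474 0.0188 0.0596] yaw_y 4.34833780516981 toolz [ 0.0059  0.0006 -1.    ] w 0.10408291164210778 F [-1.1336  0.5793 -1.0234] q7 27.817970247069102 t 30.4
```

```bash
python3 -m crank '[0,-0.1,-0.4,0,0.006,0,1,0.5,0.04,-0.2,0,0,0,1,1,0.07,0,0,0,0,1,1,0.07,0,0,0,0,1,1,0.07,0,0,0,0,1,0,0,0,0,0,0,1]' 30; python3 look.py w36; python3 - <<'E'
import numpy as np
E
```

```text
time: 31.05
position: [0.4875, 0.0205, 0.054]
tool_rot: [[-0.076, 0.997, 0.003], [0.997, 0.076, 0.001], [0.0, 0.003, -1.0]]
force: [0.1, 0.3, -1.1]
width: 0.106
pos [0.4875 0.0205 0.054 ] yaw_y 4.3698675658563655 toolz [ 0.0033  0.0005 -1.    ] w 0.10587611278329284 F [ 0.1264  0.2713 -1.0508] q7 26.805800869664917 t 31.05
```

View pics/w36.png

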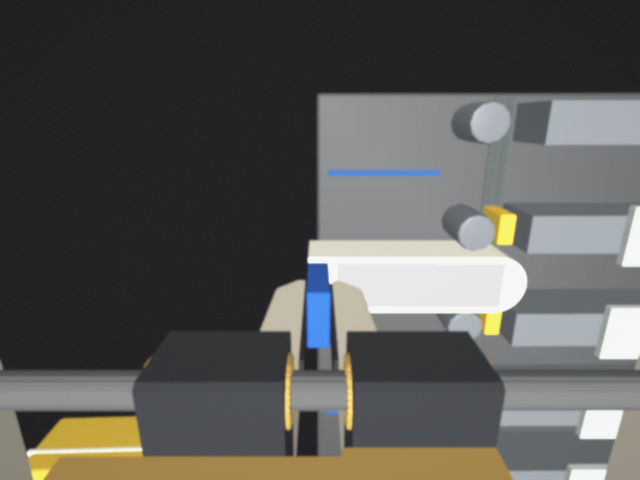

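```bash
python3 -m crank '[1.5,0.11,-0.1,0,0,0,1,1.5,0.11,0,0,0,0,1,1.5,0.11,0,0,0,0,1,1.5,0.11,0,0,0,0,1,0,0,0,0,0,0,1]' 30; python3 look.py w37
```

```text
time: 31.6
position: [0.5428, 0.0248, 0.0534]
tool_rot: [[-0.075, 0.997, -0.008], [0.997, 0.075, 0.002], [0.003, -0.008, -1.0]]
force: [-0.1, 0.8, -0.8]
width: 0.105
pos [0.5428 0.0248 0.0534] yaw_y 4.300576189902617 toolz [-0.0079  0.0022 -1.    ] w 0.10457638219440588 F [-0.081   0.8314 -0.8437] q7 24.596392465578973 t 31.6
```

View pics/w37.png

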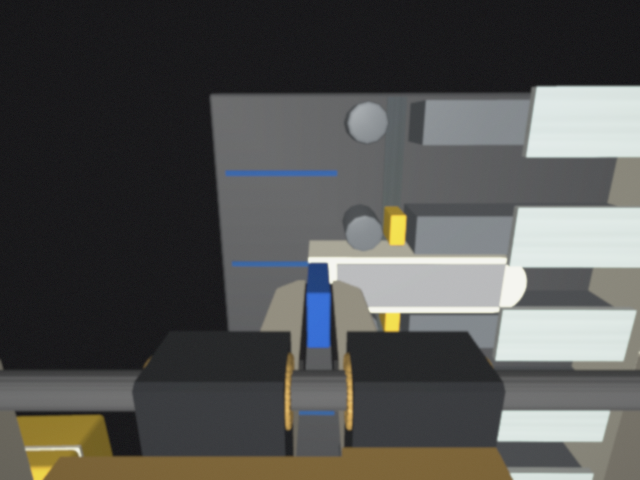

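```bash
python3 -m crank '[1.3,0.1,0,0,-0.006,0,1,1.3,0.1,0,0,0,0,1,1.3,0.1,0,0,0,0,1,0.7,0.05,0,0,0,0,1,0,0,0,0,0,0,1]' 30; python3 look.py w38
```

```text
time: 32.15
position: [0.58, 0.0273, 0.054]
tool_rot: [[-0.072, 0.997, -0.015], [0.997, 0.072, 0.004], [0.005, -0.015, -1.0]]
force: [1.9, 0.5, 0.4]
width: 0.105
pos [0.58   0.0273 0.054 ] yaw_y 4.140101117952847 toolz [-0.0155  0.004  -0.9999] w 0.10456543337531335 F [1.8642 0.5209 0.4053] q7 23.069163959317244 t 32.15
```

View pics/w38.png

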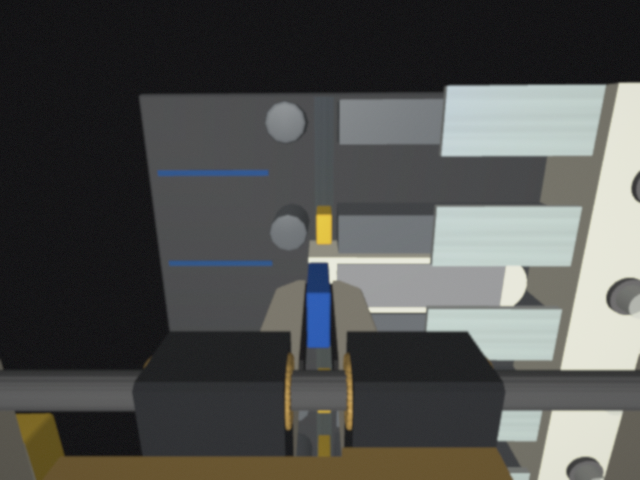

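```bash
python3 -m crank '[0.8,0.06,-0.1,0,-0.015,0,1,0.7,0.05,0,0,0,0,1,0.5,0.04,0,0,0,0,1,0.4,0.03,0,0,0,0,1]' 30; python3 look.py w39
```

```text
time: 32.6
position: [0.5955, 0.0289, 0.0526]
tool_rot: [[-0.071, 0.997, -0.019], [0.997, 0.071, 0.006], [0.008, -0.019, -1.0]]
force: [-12.3, 0.4, 11.8]
width: 0.107
pos [0.5955 0.0289 0.0526] yaw_y 4.080511462161676 toolz [-0.0191  0.0064 -0.9998] w 0.10670430084143255 F [-12.3034   0.3624  11.8414] q7 22.527426859685814 t 32.6
```

```bash
python3 -m crank '[0,0,0,0,0,0,0.7,0,0,0,0,0,0,0.65,0,0,0,0,0,0,0.65,0,0,1,0,-0.01,0,0.65,0,0,2,0,-0.01,0,0.65,0,0,4,0,0,0,0.65,0,0.5,3,0,0,0,0.65,0,0,0,0,0,0,0.5]' 30; python3 look.py w40
```

```text
time: 33.45
position: [0.598, 0.0336, 0.1597]
tool_rot: [[-0.07, 0.997, 0.009], [0.998, 0.07, 0.006], [0.005, 0.009, -1.0]]
force: [0.1, 1.2, -0.2]
width: 0.396
pos [0.598  0.0336 0.1597] yaw_y 4.038708311284037 toolz [ 0.0088  0.0057 -0.9999] w 0.3958246117129205 F [ 0.0532  1.2053 -0.231 ] q7 18.37088905527203 t 33.45
```

View pics/w40.png

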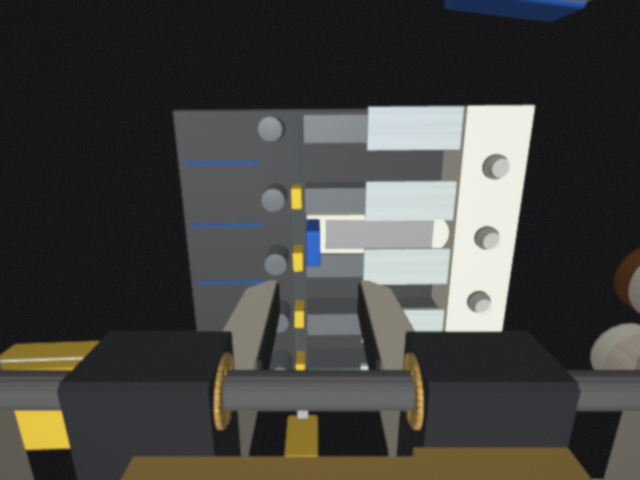

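```bash
python3 -m crank '[-0.8,4,0,0,0,0,0.5,-0.8,4.6,0,0,0,0,0.5,-0.8,4.6,0,0,0,0,0.5,-0.8,4.6,0,0,0,0,0.5,-0.8,4.6,0,0,0,0.01,0.5,-0.8,4.6,0,0,0,0.01,0.5,-0.8,4,0,0,0,0.01,0.5,-0.8,2,0,0,0,0.01,0.5,0,0,0,0,0,0,0.5]' 30; python3 look.py w41; python3 - <<'E'
from h import *
for c in("top","side"):cv2.imwrite(f"pics/{c}2.png",get_image(c))
E
```

```text
time: 34.4
position: [0.5231, 0.369, 0.1544]
tool_rot: [[-0.102, 0.995, 0.001], [0.995, 0.102, -0.001], [-0.001, 0.001, -1.0]]
force: [-0.4, -0.3, -0.4]
width: 0.498
pos [0.5231 0.369  0.1544] yaw_y 5.87474166171716 toolz [ 0.0009 -0.0013 -1.    ] w 0.49818564208021227 F [-0.4049 -0.3285 -0.4309] q7 -12.068589945273382 t 34.4
```

View pics/w41.png

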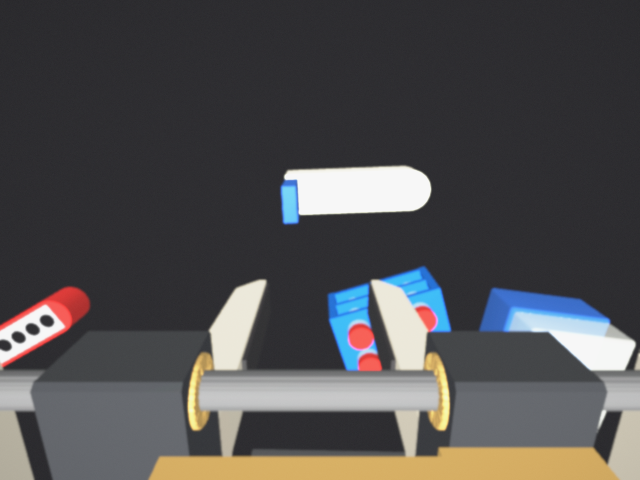

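View pics/side2.png

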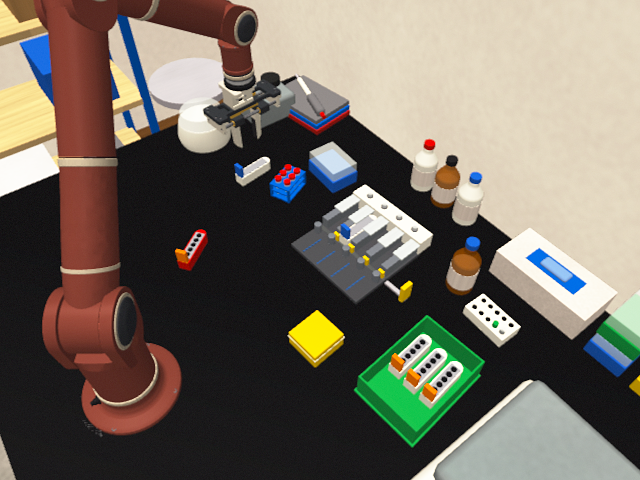

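```bash
cat > tab.py <<'E'
import sys
from h import *
K,T=wcam(); n=list(map(float,sys.argv[1:5]))
a=back("",n[:2],.028,K,T);b=back("",n[2:],.028,K,T);d=a-b;th=np.arctan2(d[1],d[0])
print("nose",a,"yaw",np.degrees(th),"tab",a[:2]-.105*np.array([np.cos(th),np.sin(th)]),b)
E
python3 tab.py 431 189 291 193
```

```text
nose [0.61083029 0.4005894  0.028     ] yaw 6.960354569224394 tab [0.50660412 0.38786524] [0.50378812 0.38752146 0.028     ]
```

```bash
python3 -m crank '[-0.9,1.0,-1,0,0,0.015,0.6,-0.8,0.9,-2,0,0,0.015,0.6,0,0.1,-2,0,0,0,0.6,0,0,-1.5,0,0,0,0.6,0,0,0,0,0,0,0.6]' 30; python3 look.py w42
```

```text
time: 35.05
position: [0.5118, 0.3728, 0.0879]
tool_rot: [[-0.109, 0.994, 0.006], [0.994, 0.109, -0.009], [-0.009, 0.005, -1.0]]
force: [0.2, 0.3, -0.0]
width: 0.401
pos [0.5118 0.3728 0.0879] yaw_y 6.235733572456315 toolz [ 0.0056 -0.0086 -0.9999] w 0.40077326230296134 F [ 0.157   0.2827 -0.0137] q7 -10.655636233897747 t 35.05
```

View pics/w42.png

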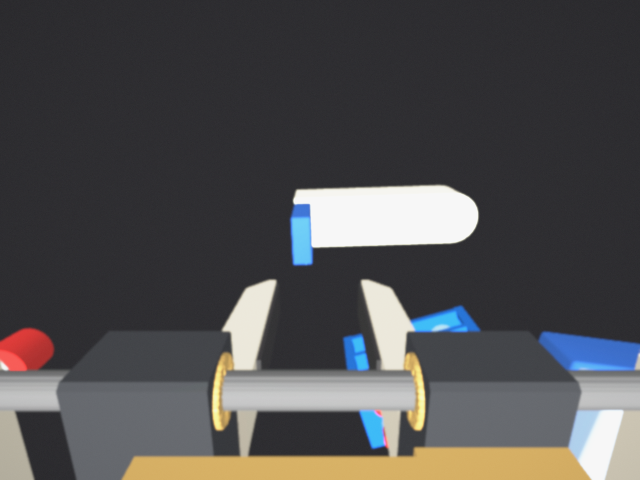

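```bash
python3 tab.py 478 217 302 220; python3 - <<'E'
from h import *
K,T=wcam()
for u in ((344,335),(466,308)): print(back("",u,.05,K,T))
E
```

```text
nose [0.60740898 0.40832201 0.028     ] yaw 7.152218418881067 tab [0.503226  0.3952489] [0.50101427 0.39497136 0.028     ]
[0.53343524 0.33185394 0.05      ]
[0.60311514 0.35757152 0.05      ]
```

```bash
python3 -m crank '[-0.5,1.1,0,0.005,0.005,0.01,0.6,-0.4,0.9,0,0.004,0,0.01,0.6,0,0.1,-1.5,0,0,0,0.6,0,0,-1.5,0,0,0,0.6,0,0,0,0,0,0,0.6]' 30; python3 look.py w43
```

```text
time: 35.6
position: [0.5046, 0.396, 0.0597]
tool_rot: [[-0.129, 0.992, 0.006], [0.992, 0.129, 0.006], [0.005, 0.007, -1.0]]
force: [0.0, -0.9, -0.3]
width: 0.396
pos [0.5046 0.396  0.0597] yaw_y 7.392711679388864 toolz [ 0.0064  0.0056 -1.    ] w 0.39608961193591585 F [ 0.0156 -0.8619 -0.3284] q7 -10.307508090600743 t 35.6
```

View pics/w43.png

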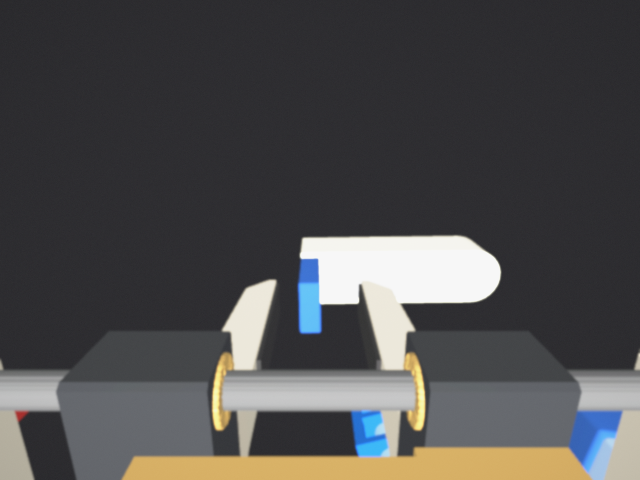

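```bash
python3 tab.py 500 273 310 278
```

```text
nose [0.60636334 0.40983903 0.028     ] yaw 8.834974558511963 tab [0.50260918 0.39371218] [0.50150359 0.39354034 0.028     ]
```

```bash
python3 -m crank '[-0.25,-0.2,-0.5,-0.005,0.006,0.015,0.6,0,0,-1.0,0,0,0,0.6,0,0,-0.7,0,0,0,0.6,0,0,0,0,0,0,1,0,0,0,0,0,0,1,0,0,0,0,0,0,1,0,0,0,0,0,0,1]' 30; python3 look.py w44
```

```text
time: 36.35
position: [0.5034, 0.3929, 0.0368]
tool_rot: [[-0.143, 0.99, 0.002], [0.99, 0.143, 0.0], [-0.0, 0.002, -1.0]]
force: [-0.5, 0.7, -0.3]
width: 0.107
pos [0.5034 0.3929 0.0368] yaw_y 8.222155991220239 toolz [ 0.0017  0.0002 -1.    ] w 0.10735263201227574 F [-0.5227  0.6635 -0.3096] q7 -8.877431443988264 t 36.35
```

View pics/w44.png

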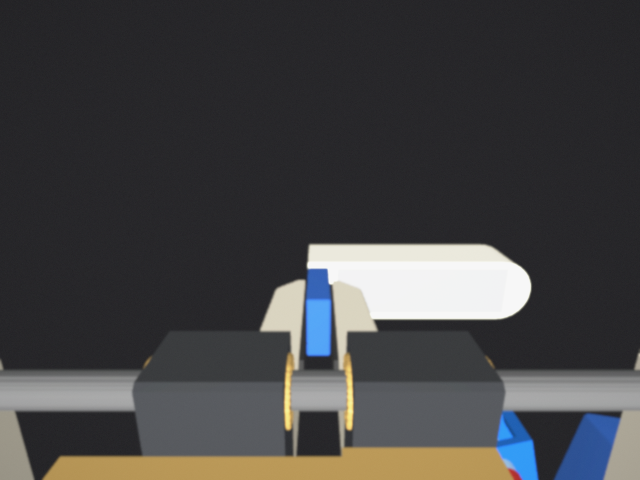

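```bash
python3 -m crank '[0,0,2,0,0,0,1,0,0,4,0,0,0,1,-0.2,-1,4,0,0,0,1,-0.7,-4,0.5,0,0,-0.01,1,-0.8,-4.5,0,0,0,-0.01,1,-0.8,-4.5,0,0,0,-0.01,1,-0.8,-4.5,0,0,0,-0.01,1,-0.8,-4.5,0,0,0,-0.01,1,-0.8,-4,0,0,0,-0.01,1,-0.6,-3,0,0,0,0,1,-0.3,-1,0,0,0,0,1,0,0,0,0,0,0,1]' 30; python3 look.py w45
```

```text
time: 37.6
position: [0.4394, 0.0749, 0.1469]
tool_rot: [[-0.085, 0.996, 0.007], [0.996, 0.085, 0.005], [0.004, 0.008, -1.0]]
force: [0.1, 0.5, -1.8]
width: 0.104
pos [0.4394 0.0749 0.1469] yaw_y 4.864134860543839 toolz [ 0.0074  0.0048 -1.    ] w 0.10380968931095733 F [ 0.1366  0.489  -1.7547] q7 14.558914415290333 t 37.6
```

View pics/w45.png

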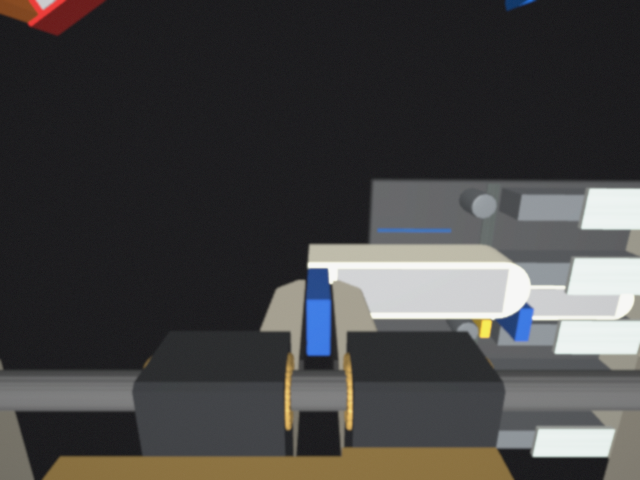

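```bash
python3 -m crank '[0,-0.3,-1,-0.005,0.007,-0.011,1,0,-0.1,-3,0,0,0,1,0,0,-3,0,0,0,1,0,0,-1,0,0,0,1,0,0,0,0,0,0,1]' 30; python3 look.py w46
```

```text
time: 38.15
position: [0.4435, 0.0815, 0.0616]
tool_rot: [[-0.09, 0.996, 0.004], [0.996, 0.09, 0.004], [0.003, 0.004, -1.0]]
force: [0.4, -0.7, -0.7]
width: 0.108
pos [0.4435 0.0815 0.0616] yaw_y 5.170410322141873 toolz [ 0.0038  0.0035 -1.    ] w 0.10785388987798256 F [ 0.4017 -0.6536 -0.6704] q7 21.015257414619338 t 38.15
```

View pics/w46.png

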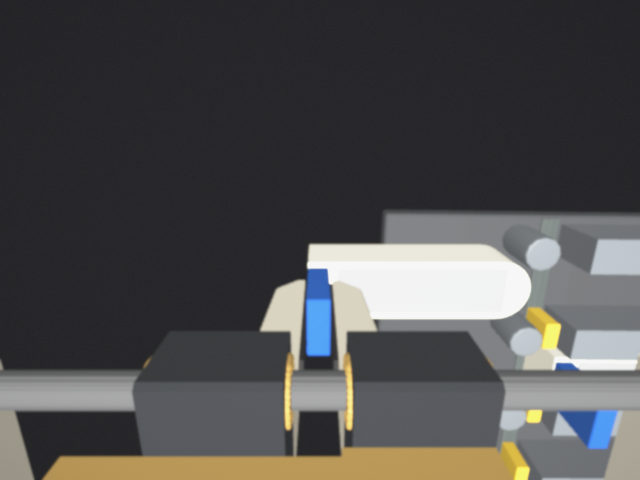

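```bash
python3 -m crank '[0,-0.6,0,-0.003,0.004,-0.01,1,0,-0.4,-0.4,0,0,-0.005,1,0,0,-0.4,0,0,0,1,0,0,0,0,0,0,1]' 30; python3 look.py w47
```

```text
time: 38.6
position: [0.4458, 0.0726, 0.0547]
tool_rot: [[-0.077, 0.997, 0.004], [0.997, 0.077, 0.001], [0.001, 0.004, -1.0]]
force: [0.8, 0.4, -1.1]
width: 0.107
pos [0.4458 0.0726 0.0547] yaw_y 4.428095741837045 toolz [ 0.0043  0.0011 -1.    ] w 0.10672079423595318 F [ 0.7666  0.4222 -1.0893] q7 21.87603761120581 t 38.6
```

```bash
python3 -m crank '[0,-0.13,-0.3,0,0.004,-0.003,1,0.5,0.04,-0.15,0,0,0,1,1,0.07,0,0,0,0,1,1,0.07,0,0,0,0,1,1,0.07,0,0,0,0,1,0,0,0,0,0,0,1]' 30; python3 look.py w48
```

```text
time: 39.25
position: [0.4858, 0.0741, 0.0508]
tool_rot: [[-0.074, 0.997, 0.004], [0.997, 0.074, 0.002], [0.001, 0.004, -1.0]]
force: [0.3, 0.0, -1.3]
width: 0.105
pos [0.4858 0.0741 0.0508] yaw_y 4.247822784259769 toolz [ 0.004   0.0016 -1.    ] w 0.10502902311396232 F [ 0.2857  0.0206 -1.3254] q7 21.125216460318974 t 39.25
```

View pics/w48.png

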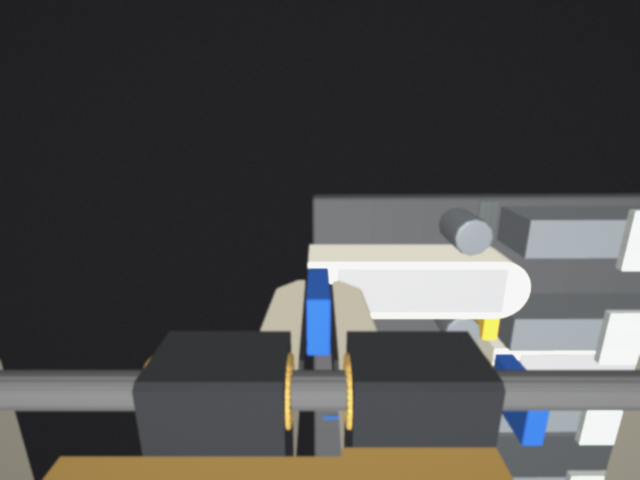

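```bash
python3 -m crank '[1.5,0.12,-0.1,0,0,0,1,1.5,0.11,0,0,0,0,1,1.5,0.11,0,0,0,0,1,1.5,0.11,0,0,0,0,1,1.3,0.1,0,0,-0.005,0,1,1.3,0.1,0,0,-0.005,0,1,0.8,0.06,0,0,0,0,1,0,0,0,0,0,0,1]' 30; python3 look.py w49
```

```text
time: 40.1
position: [0.5754, 0.0814, 0.0488]
tool_rot: [[-0.074, 0.997, 0.0], [0.997, 0.074, 0.002], [0.002, 0.0, -1.0]]
force: [0.8, -1.6, -0.7]
width: 0.104
pos [0.5754 0.0814 0.0488] yaw_y 4.250265050137977 toolz [ 0.0001  0.0023 -1.    ] w 0.10356575613409495 F [ 0.8026 -1.5742 -0.7361] q7 18.58624272873693 t 40.1
```

View pics/w49.png

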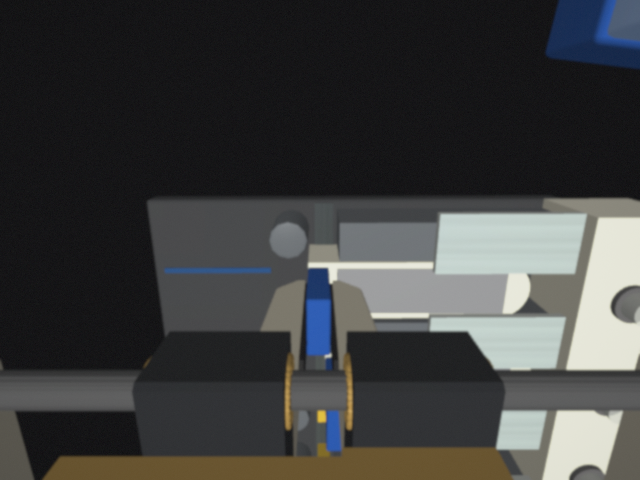

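```bash
python3 -m crank '[0.8,0.06,0,0,0,0,1,0.7,0.05,0,0,-0.01,0,1,0.5,0.04,0,0,0,0,1,0.4,0.03,0,0,0,0,1,0.4,0.03,0,0,0,0,1]' 30; python3 look.py w50
```

```text
time: 40.65
position: [0.5913, 0.0827, 0.0489]
tool_rot: [[-0.073, 0.997, -0.018], [0.997, 0.073, 0.004], [0.006, -0.017, -1.0]]
force: [-9.0, -0.9, 8.8]
width: 0.106
pos [0.5913 0.0827 0.0489] yaw_y 4.191883741813577 toolz [-0.0176  0.0042 -0.9998] w 0.10552078265643555 F [-8.9978 -0.9418  8.7508] q7 17.86279234106912 t 40.65
```

```bash
python3 -m crank '[0,0,0,0,0,0,0.7,0,0,0,0,0,0,0.65,0,0,0,0,0,0,0.65,0,0,1,0,-0.01,0,0.65,0,0,2,0,-0.01,0,0.65,0,0,4,0,0,0,0.65,0,-0.5,3,0,0,0,0.65,0,0,0,0,0,0,0.65]' 30; python3 look.py w51
```

```text
time: 41.5
position: [0.5939, 0.0772, 0.1573]
tool_rot: [[-0.073, 0.997, 0.011], [0.997, 0.073, 0.004], [0.003, 0.012, -1.0]]
force: [0.8, -0.0, 1.3]
width: 0.349
pos [0.5939 0.0772 0.1573] yaw_y 4.163262937055774 toolz [ 0.0114  0.004  -0.9999] w 0.3488037235648623 F [ 0.81   -0.0314  1.2624] q7 14.539461048247531 t 41.5
```

View pics/w51.png

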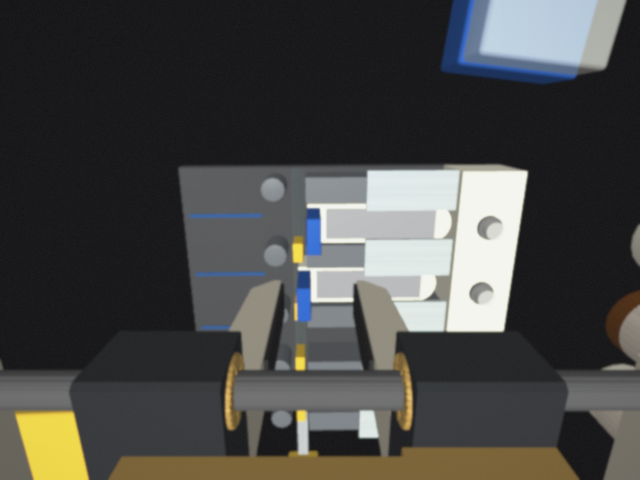

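```bash
python3 - <<'E'
from h import *
K,T=wcam();R=[.5892,.0045,.0739]
for y in (.078,.026):
  print(proj("",place(R,[(.009,y,.076),(.114,y,.04),(.004,y,.04),(.048,y,.0465),(-.0215,y-.026,.04)]),K,T).round(1).tolist())
cv2.imwrite("pics/w51z.png",cv2.resize(cv2.imread("pics/w51.png")[150:340,170:540],None,fx=2.1,fy=2.1,interpolation=cv2.INTER_CUBIC))
E
```

```text
[[316.8, 240.8], [454.4, 226.3], [310.0, 226.6], [369.0, 228.8], [277.5, 258.9]]
[[316.9, 310.8], [447.8, 289.0], [310.4, 289.5], [366.5, 292.8], [279.4, 318.8]]
```

View pics/w51z.png

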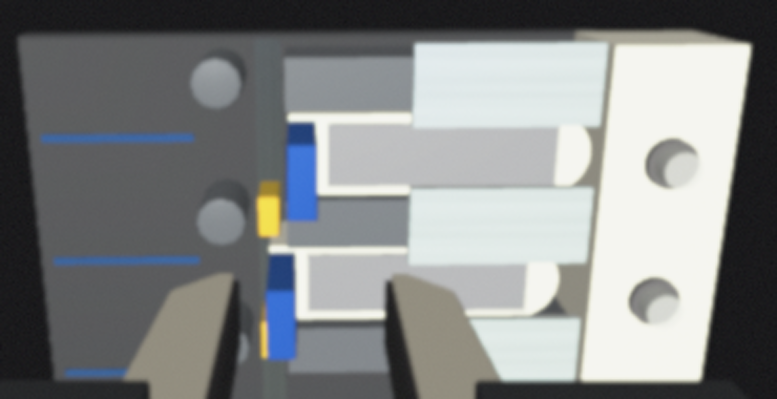

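Lane 2's cartridge now sits about 6 mm short of home: its nose is at col 437 against a predicted 448, and it was home in w40. Either the announced knock or something else moved it. I'll push it home again.

```bash
python3 -m crank '[-0.2,-2,0,-0.004,0.011,0,0.63,-0.2,-2,-1,0,0,0,0.63,0,-0.6,-2,0,0,0,0.63,0,0,-3,0,0,0,0.63,0,0,-2,0,0,0,0.63,0,0,0,0,0,0,0.63]' 30; python3 look.py w52
```

```text
time: 42.15
position: [0.5862, 0.0335, 0.0726]
tool_rot: [[-0.077, 0.997, -0.004], [0.997, 0.077, 0.003], [0.004, -0.003, -1.0]]
force: [-0.9, -0.2, 0.2]
width: 0.37
pos [0.5862 0.0335 0.0726] yaw_y 4.392072731329817 toolz [-0.0037  0.0034 -1.    ] w 0.3702496033039886 F [-0.9261 -0.1772  0.2488] q7 22.11185476565209 t 42.15
```

View pics/w52.png

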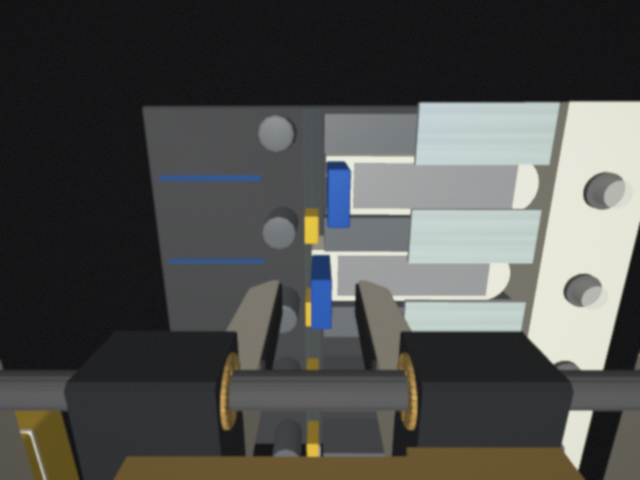

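```bash
python3 -m crank '[0.1,-0.2,-1,0,0,0,0.63,0.1,0,-1,0,0,0,0.63,0,0,-0.2,0,0,0,0.7,0,0,0,0,0,0,1,0,0,0,0,0,0,1,0,0,0,0,0,0,1,0,0,0,0,0,0,1,0.5,0.04,0,0,0,0,1,0.5,0.04,0,0,0,0,1,0.4,0.03,0,0,0,0,1,0.4,0.03,0,0,0,0,1]' 30; python3 look.py w53
```

```text
time: 43.3
position: [0.5954, 0.0321, 0.0535]
tool_rot: [[-0.076, 0.997, -0.029], [0.997, 0.077, 0.007], [0.009, -0.028, -1.0]]
force: [-9.4, -0.5, 9.0]
width: 0.104
pos [0.5954 0.0321 0.0535] yaw_y 4.399889412151571 toolz [-0.0288  0.0067 -0.9996] w 0.10374397047177554 F [-9.382  -0.5204  9.0137] q7 22.427409464744084 t 43.3
```

```bash
python3 -m crank '[0,0,0,0,0,0,0.8,0,0,0,0,0,0,0.65,0,0,0,0,0,0,0.63,0,0,1,0,-0.01,0,0.63,0,0,2,0,-0.015,0,0.63,0,0,4,0,0,0,0.63,0,-2,3,0,0,0,0.63,0,-3,0,0,0,0,0.63,0,-2,0,0,0,0,0.63,0,0,0,0,0,0,0.63]' 30; python3 look.py w54; python3 - <<'E'
from h import *
K,T=wcam();R=[.5892,.0045,.0739]
for y in (.078,.026):
  print(proj("",place(R,[(.009,y,.076),(.114,y,.04),(.004,y,.04)]),K,T).round(1).tolist())
E
```

```text
time: 44.35
position: [0.6007, -0.0383, 0.1634]
tool_rot: [[-0.081, 0.997, 0.012], [0.997, 0.081, 0.006], [0.005, 0.013, -1.0]]
force: [0.5, 0.7, 0.6]
width: 0.367
pos [ 0.6007 -0.0383  0.1634] yaw_y 4.669687220474168 toolz [ 0.0123  0.0059 -0.9999] w 0.36738660966754316 F [0.4566 0.7226 0.5621] q7 25.527253575353864 t 44.35
[[319.1, 56.6], [468.9, 66.9], [311.2, 65.0]]
[[318.3, 144.9], [460.3, 143.5], [310.9, 142.0]]
```

View pics/w54.png

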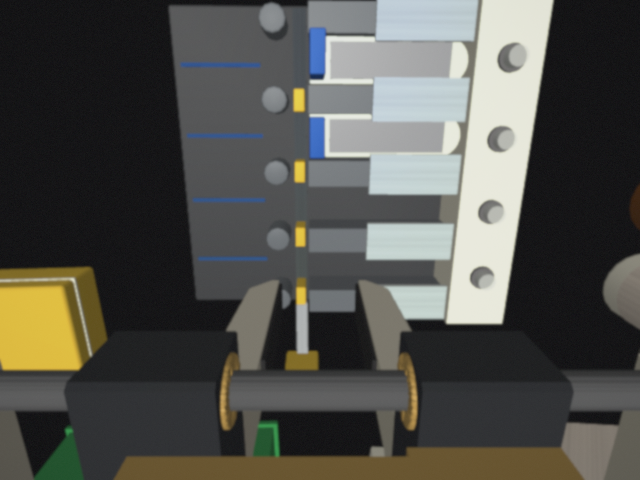

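```bash
python3 -m crank '[0,-1.2,0,-0.006,0.012,0.14,0.7,0,-1.2,0,0,0,0.14,0.7,0,-1.2,0,0,0,0.14,0.7,0,-1.2,0,0,0,0.14,0.7,0,-1.2,0,0,0,0.14,0.7,0,-1.2,0,0,0,0.14,0.7,0,-1.2,0,0,0,0.14,0.7,0,-1.2,0,0,0,0.14,0.7,0,-1.2,0,0,0,0.14,0.7,0,-1.2,0,0,0,0.14,0.7,0,-1.0,0,0,0,0.1,0.7,0,0,0,0,0,0,0.7]' 30; python3 look.py w55
```

```text
time: 45.6
position: [0.6036, -0.1415, 0.1599]
tool_rot: [[-0.994, -0.105, -0.017], [-0.105, 0.994, 0.008], [0.016, 0.01, -1.0]]
force: [0.0, 0.3, -0.0]
width: 0.297
pos [ 0.6036 -0.1415  0.1599] yaw_y 96.03700062639274 toolz [-0.0166  0.0082 -0.9998] w 0.29701997512426714 F [ 0.0315  0.3401 -0.0065] q7 108.88268507764171 t 45.6
```

View pics/w55.png

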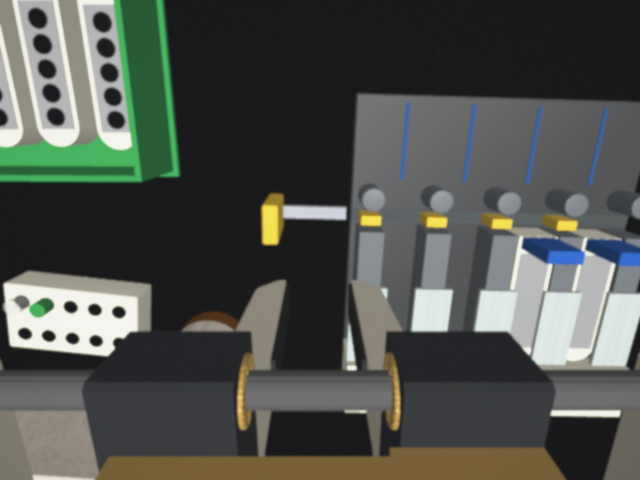

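```bash
python3 -m crank '[0,-1.3,0,-0.008,-0.01,-0.015,0.7,0,-1.3,0,0,-0.007,-0.015,0.7,0,-0.8,-1.5,0,0,0,0.7,0,0,-2,0,0,0,0.7,0,0,-1,0,0,0,0.7,0,0,0,0,0,0,0.7]' 30; python3 look.py w56
```

```text
time: 46.25
position: [0.6036, -0.1741, 0.1112]
tool_rot: [[-0.998, -0.07, 0.001], [-0.07, 0.998, 0.002], [-0.001, 0.002, -1.0]]
force: [-0.9, 0.2, -0.2]
width: 0.299
pos [ 0.6036 -0.1741  0.1112] yaw_y 94.01094705535264 toolz [ 0.0012  0.0018 -1.    ] w 0.29927064580526536 F [-0.8511  0.1984 -0.2053] q7 110.13555151584079 t 46.25
```

View pics/w56.png

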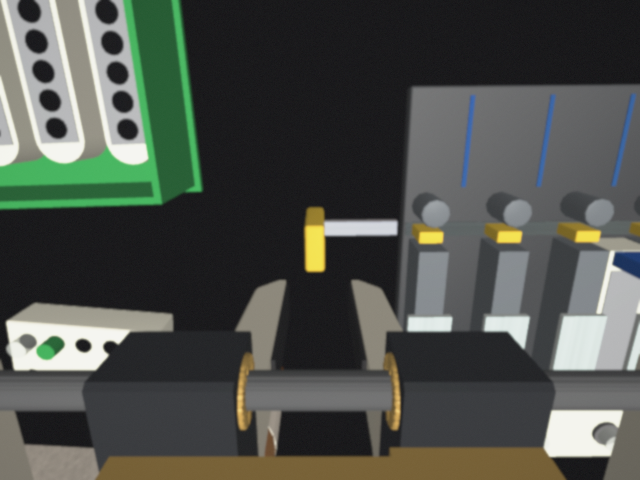

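```bash
python3 -m crank '[-0.1,-0.1,-2,0,0,0,0.7,0,0,-2,0,0,0,0.7,0,0,-2,0,0,0,0.72,0,0,-1.5,0,0,0,0.72,0,0,0,0,0,0,0.72]' 30; python3 look.py w57
```

```text
time: 46.8
position: [0.6065, -0.1753, 0.0381]
tool_rot: [[-0.997, -0.07, 0.011], [-0.07, 0.998, -0.0], [-0.011, -0.001, -1.0]]
force: [-0.5, 0.4, -0.5]
width: 0.282
pos [ 0.6065 -0.1753  0.0381] yaw_y 94.04053905059519 toolz [ 0.0108 -0.0001 -0.9999] w 0.28215585154178346 F [-0.5049  0.4463 -0.4751] q7 110.44436837131437 t 46.8
```

View pics/w57.png

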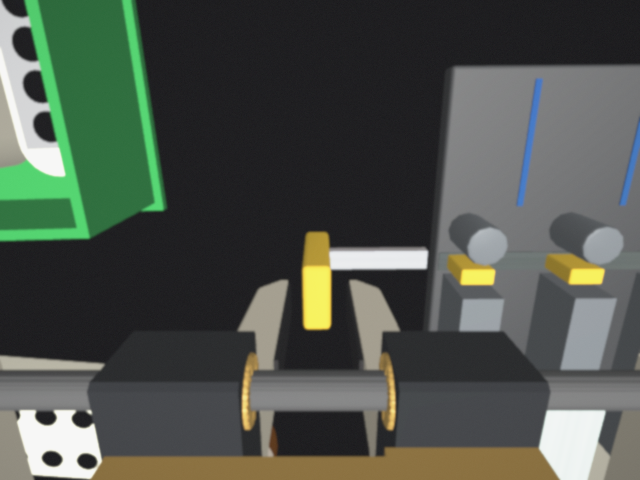

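```bash
python3 -m crank '[-0.3,-0.05,-0.8,0,0.01,0,0.72,0,0,-0.4,0,0,0,0.72,0,0,0,0,0,0,1,0,0,0,0,0,0,1,0,0,0,0,0,0,1,-0.04,0.6,0,0,0,0,1,-0.06,0.8,0,0,0,0,1,-0.06,0.8,0,0,0,0,1,-0.05,0.7,0,0,0,0,1,-0.04,0.5,0,0,0,0,1,-0.02,0.4,0,0,0,0,1]' 25; python3 look.py w58
```

```text
time: 47.95
position: [0.6049, -0.1503, 0.03]
tool_rot: [[-0.998, -0.065, 0.015], [-0.065, 0.998, -0.022], [-0.013, -0.023, -1.0]]
force: [2.1, -9.0, -6.3]
width: 0.133
pos [ 0.6049 -0.1503  0.03  ] yaw_y 93.70716588888536 toolz [ 0.0146 -0.0221 -0.9997] w 0.1330275405771534 F [ 2.141  -9.0473 -6.3136] q7 107.28559941169577 t 47.95
```

View pics/w58.png

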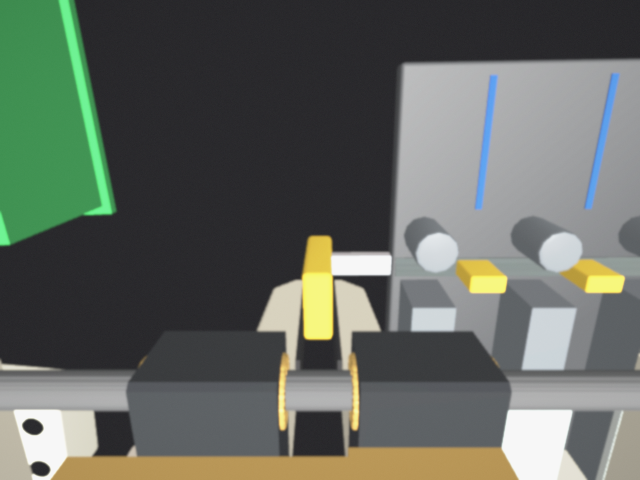

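```bash
python3 -m crank '[0,0.6,0,0,0,0,1,0,0.6,0,0,0,0,1,0,0.5,0,0,0,0,1]' 25; python3 -m crank '[0,-0.1,0,0,0,0,0.8,0,0,0,0,0,0,0.73,0,0,0,0.02,0.01,0,0.73,0,0,0.7,0.02,0,0,0.73,0,0,3,0,0,0,0.73,0,0,4,0,0,0,0.7,0,0,3,0,0,0,0.7,-2,0,3,0,0,0,0.7,0,0,0,0,0,0,0.7]' 25; python3 look.py w59
```

```text
time: 48.3
position: [0.605, -0.1506, 0.03]
tool_rot: [[-0.998, -0.055, 0.019], [-0.056, 0.997, -0.046], [-0.016, -0.047, -0.999]]
force: [1.7, -8.6, -4.2]
width: 0.137
time: 49.2
position: [0.5839, -0.1434, 0.175]
tool_rot: [[-0.998, -0.06, 0.008], [-0.06, 0.998, 0.01], [-0.008, 0.01, -1.0]]
force: [0.9, -0.7, -0.2]
width: 0.302
pos [ 0.5839 -0.1434  0.175 ] yaw_y 93.46761728132887 toolz [ 0.0075  0.0102 -0.9999] w 0.30170354816381445 F [ 0.8541 -0.7    -0.2254] q7 107.86679170114296 t 49.2
```

View pics/w59.png

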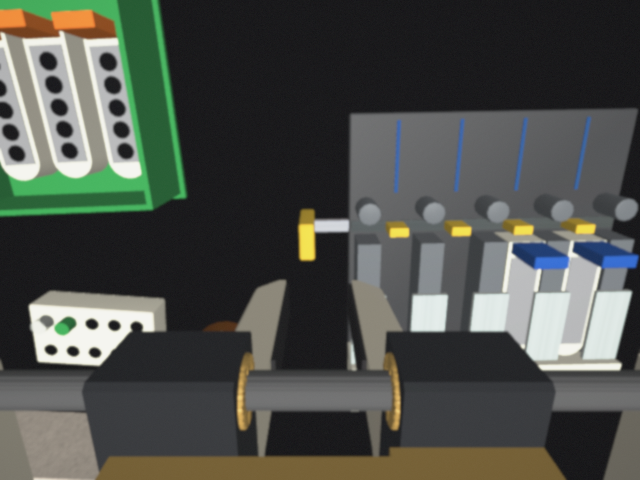

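```bash
python3 -m crank '[-2,-3,2,0,0,0,0.5,-2,-4,0,0,0,0,0.5,-2,-4,0,0,0,0,0.5,-2,-4,0,0,0,0,0.5,0,-4,0,0,0,0,0.5,0,-3,0,0,0,0,0.5,0,0,0,0,0,0,0.5,0,0,0,0,0,0,0.5]' 25; python3 - <<'E'
from h import *
R=[.5892,.0045,.0739]
s=telemetry.state();print(s["time"],s["position"],s["force"])
im=get_image("top");cv2.imwrite("pics/top3.png",im)
cv2.imwrite("pics/top3z.png",cv2.resize(im[140:270,260:410],None,fx=5,fy=5,interpolation=cv2.INTER_CUBIC))
im=get_image("side");cv2.imwrite("pics/side3.png",im)
print((( proj("top",place(R,[(0,-.1545,.056),(.114,.078,.04),(.114,.026,.04),(-.004,-.078,.034)]))-[260,140]+.5)*5-.5).round())
E
```

```text
time: 50.05
position: [0.5001, -0.3619, 0.186]
tool_rot: [[-0.997, -0.072, -0.001], [-0.072, 0.997, 0.028], [-0.001, 0.028, -1.0]]
force: [1.7, 1.7, -0.4]
width: 0.499
50.05 [ 0.50007843 -0.36190652  0.18601736] [ 1.70317755  1.70410127 -0.35678064]
[[643. 352.]
 [140. 170.]
 [246. 162.]
 [480. 382.]]
```

View pics/top3z.png

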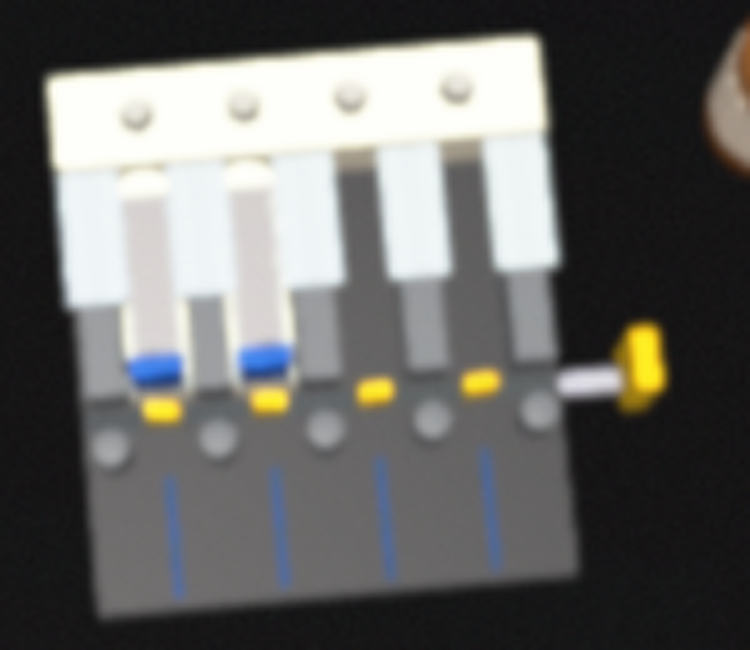

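View pics/side3.png

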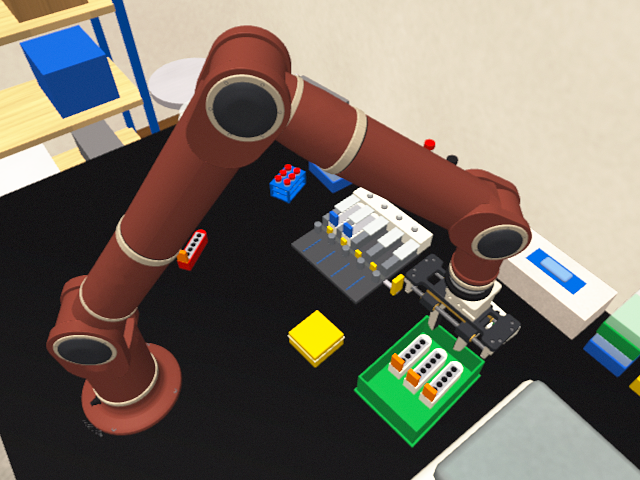

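View pics/top3.png

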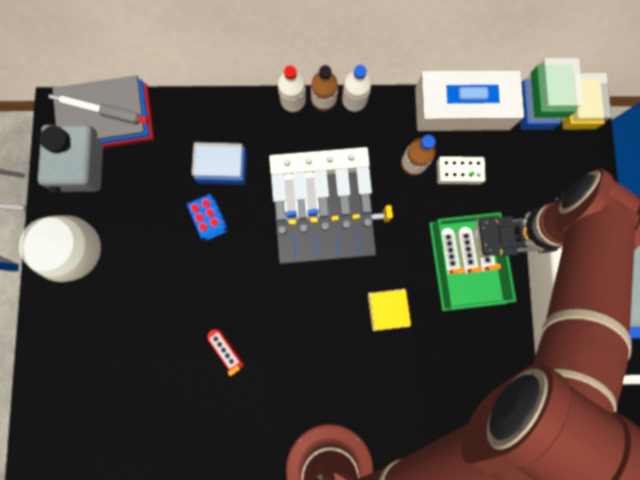

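```bash
python3 - <<'E'
import cv2,numpy as np
for f in("top0","top1","top3"):
    im=cv2.imread(f"pics/{f}.png").astype(float)
    w=np.clip(im[...,1]-im[...,0]-60,0,None)*(im[...,1]>.62*im[...,2])
    for x0,x1,y0,y1 in((380,410,200,225),(286,302,216,226),(306,325,216,226),(328,347,213,224),(350,372,212,222)):
        r=w[y0:y1,x0:x1];print(f,(x0+(r.sum(0)*np.arange(x1-x0)).sum()/r.sum()).round(2),end=" ")
    print()
E
```

```text
top0 388.73 top0 292.5 top0 313.7 top0 334.91 top0 356.14 
top1 399.1 top1 300.6 top1 321.85 top1 344.44 top1 366.42 
top3 388.36 top3 291.99 top3 313.51 top3 334.61 top3 355.62
```

```bash
python3 -m crank '[0,0,0,0,0,0,0.5,0,0,0,0,0,0,0.5]' 25; python3 -c "
from cell import robot
print(robot.hand_in())"
```

```text
time: 50.35
position: [0.5013, -0.3579, 0.186]
tool_rot: [[-0.997, -0.078, -0.002], [-0.078, 0.996, 0.03], [-0.001, 0.03, -1.0]]
force: [-0.5, 0.9, 0.5]
width: 0.499
the job is handed in; nothing more can be done
None
```

The rack is ready and the job was handed in at about 50 s. The hand-in reports no verdict, so the results below are from my own camera checks.

- **Keeper:** I pulled it to the load stop at the start and pushed it back to the locked stop at the end, where it met about 9 N. In the top view its grip and teeth are within about 1 mm of where they stood locked at the start.
- **Used cartridges:** three were present, in lanes 2–4, and all three lie upright in the green tub.
- **Fresh cartridges:** two were present and are now home in lanes 1 and 2. Their noses are within about 1 px of the predicted rear-stop position.
- **Other things:** the other bench items show no visible shift from the first picture. I left the red look-alike untouched.

**One check failed on the way:** after I loaded lane 1, the lane 2 cartridge had slipped back about 6 mm, though it had been home before. I don't know whether the announced knock or my own move caused it. I pushed it back against the stop at about 9 N and checked it again before locking the keeper.

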